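# Stir the packing beads in the dish under the dropping funnel

## Task

Take the stirring rod from its leaning rack and, with its tip kept pressed lightly on the floor of the glass dish, stir the beads at least once, better twice, right round anticlockwise (seen from above), midway between centre and wall, starting and finishing on the side away from the stand's post; go on stirring until the round and the drum-shaped beads are mixed, so that both kinds lie clearly in each half of the dish, left and right of the line from the post through the dish's centre. Then lay the rod back home in its rack and let go, with every bead still in the dish. Press gently on the sprung dish, touch the beads with the rod only, and leave the funnel and its stand, the shaker and the other things on the bench alone.

Things in the scene. Friction and masses are not known exactly. Their poses are not given: they have to be found in the camera images.
- dish: Clear glass dish, inside radius 70 mm, wall 3 mm, rim 30 mm above its flat floor. Origin: centre of the inner floor, z up; +x points to the stand's post; the halves lie at +y and -y; anticlockwise from above runs -x, -y, +x, +y. It rides on a dark 160 mm square sprung plate: sinks from about 2 N of downward push, then 1 mm per N, hard stop 10 mm down (about 12 N). Cannot slide or tip.
- shaker: White fixed box under the dish, 190 x 190 mm, 45 mm high. Origin: centre of its underside on the bench, straight under the dish centre, 67 mm below the dish floor; same yaw as the dish.
- stand: Fixed stand holding a glass funnel over the dish. Origin, axes as shaker. Post 12 mm thick, 412 mm tall, 135 mm from the dish's axis at +x; its foot 70 mm (x) by 160 mm. The funnel hangs on the dish's axis: 10 mm stem from 135 to 180 mm above the dish floor, then widening to 54 mm at 235 mm; top 313 mm. No room for an upright tool: lean the rod 27 to 45 degrees, grip end away from the post.
- rod: Stirring rod, 80 to 130 g: polished steel ball tip 16 mm in diameter and round shaft 12 mm thick that slide easily (friction about 0.25), and from 140 to 205 mm above the ball's centre a square rubber-covered grip (does not slip easily), 16 x 16 mm (flats face the rod's x and y). Origin: centre of the ball tip; z runs along the rod to the grip. Starts home in the rack.
- rod_top (a point): Point on the rod's axis 205 mm from the ball's centre: centre of the grip's top end. Axes as the rod.
- rack: Fixed rod rack: an open V trough leaning 35 degrees (0.611 rad) from vertical, upper end to its -x, on a 120 x 100 mm foot. The rod lies in it by its weight; its open side faces (cos 35, 0, sin 35) in rack axes: the rod leaves and returns that way. It carries the shaft from 12 to 125 mm above the ball's centre; a plate stops the ball. Origin on the bench, z up, 50 mm below the ball's home.
- rack_seat (a point): Where the rod's ball centre lies when the rod is home in the rack (rack frame 0, 0, 50 mm). Axes as the rack.
- rack_top (a point): Where the top end of the grip (rod_top) lies when the rod is home. Axes as the rack.
- ball0: White glazed ceramic ball bead, 25 mm diameter, 20 g, in the dish. Origin: its centre. The four balls start in the dish's +y half.
- ball1: White glazed ceramic ball bead, 25 mm diameter, 20 g, in the dish. Origin: its centre. The four balls start in the dish's +y half.
- ball2: White glazed ceramic ball bead, 25 mm diameter, 20 g, in the dish. Origin: its centre. The four balls start in the dish's +y half.
- ball3: White glazed ceramic ball bead, 25 mm diameter, 20 g, in the dish. Origin: its centre. The four balls start in the dish's +y half.
- drum0: White glazed ceramic drum bead: flat-ended short cylinder with a dark bore, 27 mm diameter, 18 mm tall, 21 g, in the dish. Origin: its centre. The four drums start in the dish's -y half.
- drum1: White glazed ceramic drum bead: flat-ended short cylinder with a dark bore, 27 mm diameter, 18 mm tall, 21 g, in the dish. Origin: its centre. The four drums start in the dish's -y half.
- drum2: White glazed ceramic drum bead: flat-ended short cylinder with a dark bore, 27 mm diameter, 18 mm tall, 21 g, in the dish. Origin: its centre. The four drums start in the dish's -y half.
- drum3: White glazed ceramic drum bead: flat-ended short cylinder with a dark bore, 27 mm diameter, 18 mm tall, 21 g, in the dish. Origin: its centre. The four drums start in the dish's -y half.
- wash_bottle: Bystander: white bottle with red cap, 64 mm diameter, 160 mm tall, loose. Origin: underside centre.
- jar: Bystander: yellow jar, orange cap, 68 mm diameter, 110 mm tall, loose. Origin: underside centre.
- stopper: Bystander: rubber stopper, 36 mm diameter, 30 mm tall, loose. Origin: underside centre.
- petri: Bystander: shallow glass plate, 80 mm diameter, 16 mm tall, loose. Origin: underside centre.
- tube_block: Bystander: aluminium block 70 x 120 x 50 mm with four capped tubes, 94 mm tall overall, loose. Origin: underside centre.

How it is judged (in metres and radians):
On the way, in this order (a step that is already met when the one before it is completed fails the run):
1. the rod's tip rests on the dish floor (tip ball within 5 mm of it, pressing with more than 0.5 N) on the side away from the stand's post, 18 to 60 mm from the centre (x of rod in the frame of dish between -0.06 and -0.018 m and y of rod in the frame of dish between -0.018 and 0.018 m and z of rod in the frame of dish below 0.013 m and contact force between rod and dish above 0.5 N), for 0.02 s.
2. the rod's tip rests on the dish floor (tip ball within 5 mm of it, pressing with more than 0.5 N) a quarter round further anticlockwise, 18 to 60 mm from the centre (y of rod in the frame of dish between -0.06 and -0.018 m and x of rod in the frame of dish between -0.018 and 0.018 m and z of rod in the frame of dish below 0.013 m and contact force between rod and dish above 0.5 N), for 0.02 s.
3. the rod's tip rests on the dish floor (tip ball within 5 mm of it, pressing with more than 0.5 N) on the post's side, 18 to 60 mm from the centre (x of rod in the frame of dish between 0.018 and 0.06 m and y of rod in the frame of dish between -0.018 and 0.018 m and z of rod in the frame of dish below 0.013 m and contact force between rod and dish above 0.5 N), for 0.02 s.
4. the rod's tip rests on the dish floor (tip ball within 5 mm of it, pressing with more than 0.5 N) three quarters round, 18 to 60 mm from the centre (y of rod in the frame of dish between 0.018 and 0.06 m and x of rod in the frame of dish between -0.018 and 0.018 m and z of rod in the frame of dish below 0.013 m and contact force between rod and dish above 0.5 N), for 0.02 s.
5. the rod's tip rests on the dish floor (tip ball within 5 mm of it, pressing with more than 0.5 N) back on the side away from the post: one full round, 18 to 60 mm from the centre (all of step 1), for 0.02 s.
At the end, for the whole second after the job is handed in: Each half of the dish (its +y and -y side) holds at least one ball and one drum whose centres are more than 4 mm past the dividing line; all eight beads lie in the dish; the rod lies still in the rack, its ball within 12 mm of the seat (8 mm sideways) and its top end within 20 mm of its home place (y of any of ball0, ball1, ball2, ball3 in the frame of dish above 0.004 m and y of any of ball0, ball1, ball2, ball3 in the frame of dish below -0.004 m and y of any of drum0, drum1, drum2, drum3 in the frame of dish above 0.004 m and y of any of drum0, drum1, drum2, drum3 in the frame of dish below -0.004 m and horizontal distance between each of ball0, ball1, ball2, ball3, drum0, drum1, drum2, drum3 and dish below 0.07 m and z of ball0 in the frame of dish between 0 and 0.03 m and z of ball1 in the frame of dish between 0 and 0.03 m and z of ball2 in the frame of dish between 0 and 0.03 m and z of ball3 in the frame of dish between 0 and 0.03 m and z of drum0 in the frame of dish between 0 and 0.03 m and z of drum1 in the frame of dish between 0 and 0.03 m and z of drum2 in the frame of dish between 0 and 0.03 m and z of drum3 in the frame of dish between 0 and 0.03 m and distance between rod and rack_seat below 0.012 m and angle between rod's own z axis and vertical between 0.5 and 0.72 rad and y of rod in the frame of rack between -0.008 and 0.008 m and distance between rod_top and rack_top below 0.02 m and linear speed of rod below 0.03 m/s); the robot touches nothing.
It fails at once if the rod presses on the dish with more than 20 N (contact force between rod and dish above 20 N).
It fails at once if the funnel or its stand is pushed (over 4 N) (contact force between stand and anything else above 4 N).
It fails at once if the gripper or arm pushes on the shaker or the dish (over 4 N) (contact force between any of the fingers, the arm and shaker above 4 N).
It fails at once if the gripper touches a bead (contact force between the fingers and ball0 above 0.3 N or contact force between the fingers and ball1 above 0.3 N or contact force between the fingers and ball2 above 0.3 N or contact force between the fingers and ball3 above 0.3 N or contact force between the fingers and drum0 above 0.3 N or contact force between the fingers and drum1 above 0.3 N or contact force between the fingers and drum2 above 0.3 N or contact force between the fingers and drum3 above 0.3 N).
It fails at once if a bystander (wash bottle, jar, stopper, petri dish, tube block) is moved more than 40 mm or tipped over (distance of any of wash_bottle, jar, stopper, petri, tube_block from where it was at the start of the episode above 0.04 m or angle between any of wash_bottle, jar, stopper, petri, tube_block's own z axis and vertical above 0.5 rad).
It also fails if it takes over 61 s, if anything falls off the work surface, if the arm or the gripper's body presses on something with over 40 N, if the wrist force passes 120 N, or if a joint passes its speed limit or range.

## Robot

A 6-joint arm with a two-finger parallel gripper is mounted at the origin on the work surface. World frame = base frame: x ahead of the robot, y to its left, z up, the work surface at z = 0. Lengths are in m, angles in degrees, forces in N, time in s.
With the tool pointing down it reaches from about 0.4 to 0.825 m from the base axis. Payload 7 kg.
Tool frame: the origin (TCP) lies on the centre line of the jaws, within the pads' length; the fingertips stand r.nose_length ahead of it and the grasp point (between the pads) lies 2 mm behind it (r.nose_length is the distance from the TCP to the fingertips, in m); z points along the fingers, y is the direction in which the jaws open and shut (so a half turn about z gives the same grasp; the last joint's range is limited). The gripper opens to 88 mm and grips with 3 to 60 N. Pads are 19 mm wide; open, the fingers measure 130 mm over their backs; the gripper's body (78 mm by 193 mm) begins 47 mm behind the grasp point.
Start: joints at [-59.696, 20.546, 0.682, 0, -70.136, -16.507], TCP at [0.161, -0.656, 0.244] pointing down, gripper open.
Joint ranges: [-176.03, 176.03], [-82.01, 121.73], [-58.28, 71.71], [-173.87, 95.51], [-174.79, -0.11], [-173.66, 173.66]. Speed limits (degrees/s): [136.94, 136.94, 172.46, 180, 180, 180].

## Interface

Orientations are given as [roll, pitch, yaw] about the fixed x, y, z axes, in that order (R = Rz(yaw) Ry(pitch) Rx(roll)).
In Python, from plant import r gives the robot as it stands.
- The arm moves only by the tool apply_moves, never from a script. Its argument "targets" is a list of rows, each a list of 3 entries, a list of its own where there are three numbers: the shift along the tool's x, y, z scaled (see below), then the turn, a rotation vector about the tool's x, y, z scaled (see below), then the finger opening in mm, from 0 to 87.6. A call has 1 to 5 rows; each row shifts and turns the pose as measured when the row begins, along the tool's axes as they then stand; what a row does not reach is not made up. The controller multiplies each number of a shift by 0.04 m and each number of a turn by 8 degrees. A row lasts 1/10 s, in which the tool goes at most 50 mm and 8.59 degrees, less where a joint would pass 70% of its speed; a pose out of reach is approached as far as the arm can. A call with a number of a shift or a turn outside -1 to 1 is refused whole. A call with a gripper value outside its range is refused whole. The fingers move at their own pace and stop on an object; "squeeze" is the grip in N (left out, the last holds). Time passes only in rows, so rows that do not move let the fingers close. It gives the time, the measured TCP pose, the force and the opening at its end, in the units of the state.
- r.get_state(): the state, without advancing time (a new reading comes with each control period).
- r.capture(name): name is "scene" or "top" or "wrist"; returns a dict with "img" (384x512x3 uint8, blue, green, red), "z_map" (384x512 float32, m along the optical axis (not along the pixel's ray), 0 where there is no reading), "fx", "fy", "cx", "cy" (pixels), "camera_from_world" (4x4, takes a point from world to camera coordinates); the wrist camera has in their place "mount" (4x4, takes a point from camera to tool coordinates, whose origin is the TCP and whose axes are the flange's). Camera axes: x right, y up, looking along -z (the intrinsics and any distortion apply to the point x, -y, -z); pixel columns grow to the right and rows downward; lengths in m; the calibration is good to about 2 mm. A picture is of the moment at which its call begins: read the wrist's pose just before it.
- r.close_job(): hands the job in, once; it reports no verdict.
The state is a dict: "time_s": time; "joints": joint angles; "qd": joint speeds; "joint_torque": joint torques, N m; "tcp_pos": TCP position; "eef_rot": TCP orientation; "contact_force": force on the tool from outside, world axes, zero at the start; "moment": the same for the moment, N m; "gripper_width": finger opening in m.
Only numpy, scipy, OpenCV 4.12 (cv2) and the standard library are available. Lean on these libraries where they do the work, as an engineer would, in place of code of your own. Each camera call takes 0.05 s, during which the arm holds its last target.

## Working session

There is one attempt and no reset: what is moved stays moved. The work goes in short steps, Python scripts to look and compute and a tool call to move; the robot and the scene stay as the last step left them, time stands still between calls to the robot, and variables do not carry over. Pictures are saved under pics/ and viewed, and the job is handed in when it is done.

Besides the shell and the picture viewer there is one more tool, called after ">>>" by a JSON object that holds its "name" and its "arguments", one argument or row to a line. apply_moves: Moves the arm, as the interface text tells. Its arguments: {"type":"object","properties":{"targets":{"type":"array","items":{"type":"array"}},"squeeze":{"type":"number"}},"required":["targets"]}

```bash
ls; mkdir -p pics
python3 - <<'E'
from plant import r
import cv2,numpy as np
print(r.nose_length); print(r.get_state())
for n in ["scene","top","wrist"]:
    c=r.capture(n); cv2.imwrite(f"pics/{n}0.png",c["img"]); np.savez(f"/tmp/{n}0.npz",**c)
    print(n,{k:v for k,v in c.items() if k not in("img","z_map")})
E
```

```text
pics
0.017
{'time_s': 0.0, 'joints': array([-5.96969133e+01,  2.05903079e+01,  6.31702690e-01, -1.96152980e-02,
       -7.01381657e+01, -1.65076335e+01]), 'qd': array([ 0.06005032,  0.07144236,  0.22183534, -0.08893221,  0.05389432,
       -0.09528991]), 'joint_torque': array([ 4.61365380e-04, -5.82717669e+01,  2.93075502e+01,  6.99775457e+00,
        7.14180715e-03, -1.42519734e-04]), 'tcp_pos': array([ 0.16081261, -0.65505589,  0.24262127]), 'eef_rot': array([ 1.79901978e+02, -9.81982479e-03, -1.66211218e+02]), 'contact_force': array([ 0.13530036, -0.1733903 ,  0.01329057]), 'moment': array([-0.03977215, -0.0146229 , -0.04737966]), 'gripper_width': 0.08724399210464069}
scene {'fx': 350.88414483432047, 'fy': 350.88414483432047, 'cx': 255.76398784692438, 'cy': 189.11241806039757, 'camera_from_world': array([[-0.41880122,  0.90798221,  0.0131853 ,  0.2494574 ],
       [-0.78168164, -0.36785948,  0.50363996,  0.39437193],
       [ 0.46214646,  0.20061832,  0.86381302, -1.43480528],
       [ 0.        ,  0.        ,  0.        ,  1.        ]])}
top {'fx': 462.26049988805056, 'fy': 462.26049988805056, 'cx': 267.92618044553933, 'cy': 184.82298835052487, 'camera_from_world': array([[-0.01802902, -0.99978985, -0.00975804, -0.00277271],
       [ 0.98799562, -0.01931226,  0.15327001, -0.61897335],
       [-0.15342625, -0.00687759,  0.98813617, -1.68941112],
       [ 0.        ,  0.        ,  0.        ,  1.        ]])}
wrist {'fx': 333.3352591008823, 'fy': 333.3352591008823, 'cx': 250.76057454478723, 'cy': 187.50946383944793, 'mount': array([[ 1.18465616e-04,  9.52927626e-01,  3.03197832e-01,
         8.28065594e-02],
       [ 9.99999902e-01,  1.63826489e-05, -4.42209900e-04,
        -7.35730741e-05],
       [-4.26361214e-04,  3.03197855e-01, -9.52927531e-01,
        -1.42436937e-01],
       [ 0.00000000e+00,  0.00000000e+00,  0.00000000e+00,
         1.00000000e+00]])}
```

View pics/scene0.png

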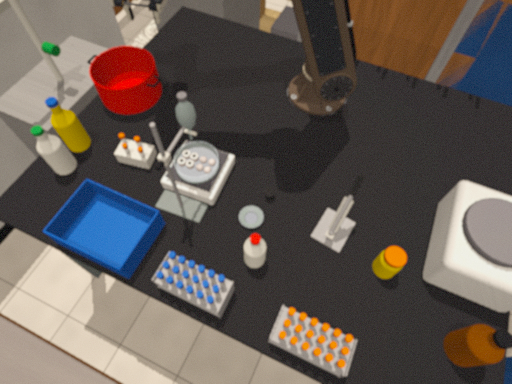

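View pics/top0.png

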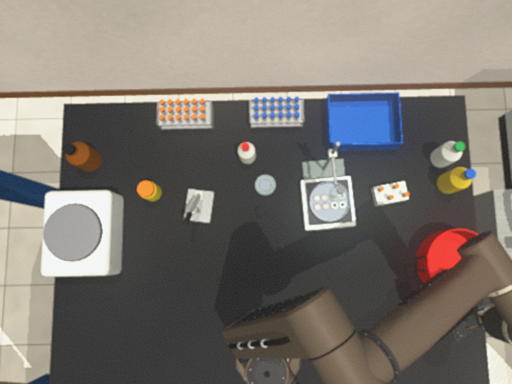

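View pics/wrist0.png

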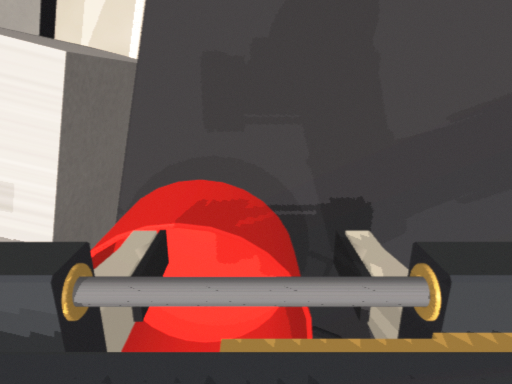

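The scene view shows the dish on its white shaker at about (195,165) and the rack at about (335,225). In the top view the dish is at (329,202), the post's top at (333,155) and the rack at (198,206). I'll zoom in and measure these.

```bash
cat > h.py <<'E'
import numpy as np,cv2
from scipy.spatial.transform import Rotation as Ro
def cw(c): return np.linalg.inv(c["camera_from_world"])
def ray(c,u,v,z,T=None):
    T=cw(c) if T is None else T
    d=np.array([(u-c["cx"])/c["fx"],-(v-c["cy"])/c["fy"],-1.]); d=T[:3,:3]@d; o=T[:3,3]
    return o+d*(z-o[2])/d[2]
def cloud(c,T=None):
    T=cw(c) if T is None else T
    z=c["z_map"]; v,u=np.mgrid[:384,:512]
    p=np.stack([(u-c["cx"])/c["fx"]*z,-(v-c["cy"])/c["fy"]*z,-z],-1)
    P=p@T[:3,:3].T+T[:3,3]; P[z<=0]=np.nan; return P
def proj(c,p,T=None):
    M=c["camera_from_world"] if T is None else np.linalg.inv(T)
    q=M[:3,:3]@p+M[:3,3]; return c["cx"]+c["fx"]*q[0]/-q[2], c["cy"]-c["fy"]*q[1]/-q[2]
E
python3 - <<'E'
from h import *
t=np.load("/tmp/top0.npz"); s=np.load("/tmp/scene0.npz")
a=cv2.resize(t["img"][140:240,290:420],None,fx=6,fy=6,interpolation=cv2.INTER_CUBIC); cv2.imwrite("pics/t_dish.png",a)
a=cv2.resize(t["img"][170:240,160:250],None,fx=8,fy=8,interpolation=cv2.INTER_CUBIC); cv2.imwrite("pics/t_rack.png",a)
a=cv2.resize(s["img"][180:260,290:400],None,fx=7,fy=7,interpolation=cv2.INTER_CUBIC); cv2.imwrite("pics/s_rack.png",a)
a=cv2.resize(s["img"][85:225,130:260],None,fx=4,fy=4,interpolation=cv2.INTER_CUBIC); cv2.imwrite("pics/s_dish.png",a)
P=cloud(t); np.set_printoptions(precision=3,suppress=True)
for u,v in [(307,182),(351,182),(308,228),(353,224),(329,202),(333,155),(199,206),(185,215),(195,197),(206,220),(265,184),(247,150),(270,205)]: print(u,v,P[v,u])
P=cloud(s)
for u,v in [(345,205),(350,197),(335,230),(154,125)]: print(u,v,P[v,u])
E
```

```text
307 182 [ 0.624 -0.16   0.063]
351 182 [ 0.631 -0.334  0.003]
308 228 [ 0.454 -0.16   0.05 ]
353 224 [ 0.466 -0.327  0.047]
329 202 [ 0.547 -0.239  0.068]
333 155 [ 0.675 -0.229  0.292]
199 206 [0.548 0.25  0.012]
185 215 [0.498 0.269 0.193]
195 197 [0.574 0.254 0.08 ]
206 220 [0.494 0.224 0.006]
265 184 [ 0.629 -0.003  0.001]
247 150 [0.734 0.058 0.134]
270 205 [ 0.548 -0.021 -0.001]
345 205 [0.531 0.254 0.135]
350 197 [0.517 0.258 0.163]
335 230 [0.581 0.257 0.059]
154 125 [ 0.685 -0.223  0.41 ]
```

View pics/t_dish.png

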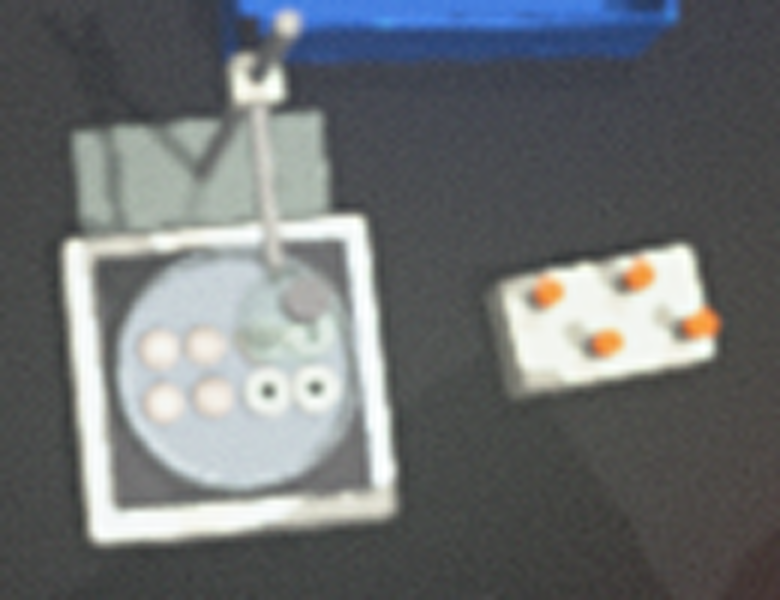

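View pics/t_rack.png

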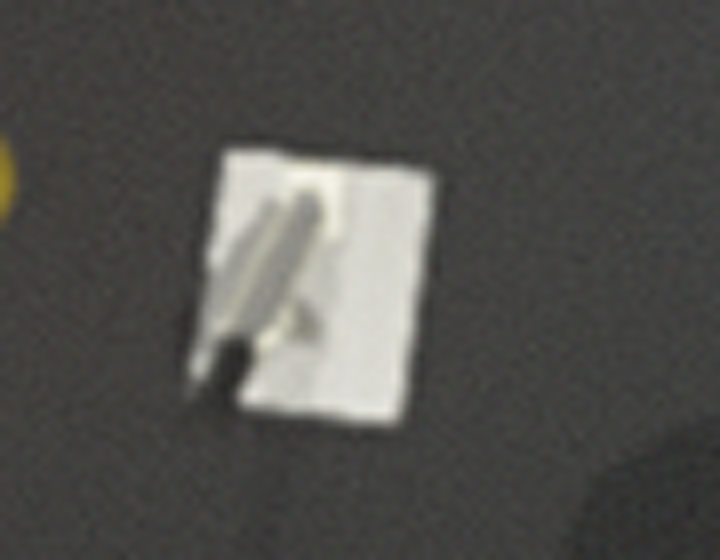

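View pics/s_rack.png

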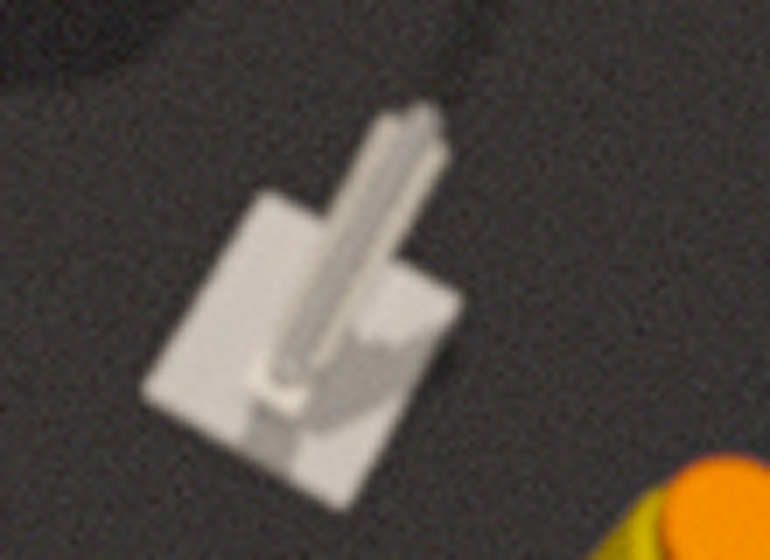

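View pics/s_dish.png

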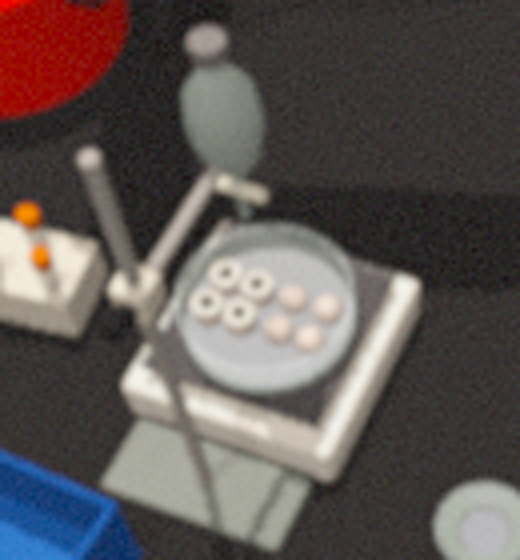

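Run:
```python
from h import *
np.set_printoptions(precision=4,suppress=True)
for n in ["top","scene"]:
    c=np.load(f"/tmp/{n}0.npz"); P=cloud(c); g=cv2.cvtColor(c["img"],cv2.COLOR_BGR2GRAY); v,u=np.mgrid[:384,:512]
    # ray-plane for all pixels at height z
    def plane(z):
        T=cw(c); d=np.stack([(u-c["cx"])/c["fx"],-(v-c["cy"])/c["fy"],-np.ones(u.shape)],-1)@T[:3,:3].T
        return T[:3,3]+d*((z-T[2,3])/d[...,2])[...,None]
    Q=plane(0.006)
    # rack foot
    m=(np.abs(Q[...,0]-.55)<.12)&(np.abs(Q[...,1]-.245)<.09)&(g>110)&(P[...,2]<.022)
    m2=m.astype(np.uint8)*255
    m2=cv2.morphologyEx(m2,cv2.MORPH_CLOSE,np.ones((9,9)))
    cv2.imwrite(f"/tmp/m_{n}.png",m2)
    cs,_=cv2.findContours(m2,cv2.RETR_EXTERNAL,cv2.CHAIN_APPROX_NONE); k=max(cs,key=cv2.contourArea)[:,0]
    print(n,"rack foot z",np.nanmedian(P[m][:,2]),cv2.minAreaRect((Q[k[:,1],k[:,0],:2]*1000).astype(np.float32)))
    Q=plane(0.045)
    m=(np.abs(Q[...,0]-.545)<.12)&(np.abs(Q[...,1]+.245)<.12)&(g>170)&(np.abs(P[...,2]-.045)<.015)
    m2=cv2.morphologyEx(m.astype(np.uint8)*255,cv2.MORPH_OPEN,np.ones((2,2)))
    k=np.argwhere(m2)
    print(n,"shaker",np.nanmedian(P[m][:,2]),cv2.minAreaRect((Q[k[:,0],k[:,1],:2]*1000).astype(np.float32)))
    # post
    m=(np.abs(P[...,0]-.68)<.06)&(np.abs(P[...,1]+.23)<.07)&(P[...,2]>.1)
    q=P[m]; 
    for lo,hi in [(.02,.1),(.1,.2),(.2,.28),(.3,.42)]:
        s=P[(np.abs(P[...,0]-.68)<.06)&(np.abs(P[...,1]+.23)<.09)&(P[...,2]>lo)&(P[...,2]<hi)]; print(lo,len(s),np.median(s,0) if len(s) else '')
```

```text
top rack foot z 0.009869227493320532 ((551.1073608398438, 252.35804748535156), (103.58919525146484, 123.69808197021484), 82.41255187988281)
top shaker 0.04533136572176322 ((544.849853515625, -238.98248291015625), (191.2279052734375, 188.19590759277344), 3.796680450439453)
0.02 276 [ 0.6351 -0.2289  0.0473]
0.1 24 [ 0.6806 -0.2238  0.1477]
0.2 32 [ 0.6685 -0.2258  0.2758]
0.3 50 [ 0.6813 -0.2243  0.375 ]
scene rack foot z 0.008245115936253766 ((521.8365478515625, 256.3398742675781), (104.65620422363281, 187.680419921875), 81.72238159179688)
scene shaker 0.042930915458831764 ((558.0030517578125, -229.33242797851562), (189.01852416992188, 189.72789001464844), 3.9066014289855957)
0.02 686 [ 0.635  -0.2256  0.0445]
0.1 78 [ 0.6908 -0.2247  0.1505]
0.2 135 [ 0.6895 -0.2244  0.2727]
0.3 170 [ 0.6902 -0.2248  0.3675]
```

```bash
cat >> h.py <<'E'
np.set_printoptions(precision=4,suppress=True)
def Rt(psi,a):
    p,a=np.radians(psi),np.radians(a); e=np.array([np.cos(p),np.sin(p),0]); k=np.array([0,0,1.])
    z=np.sin(a)*e-np.cos(a)*k; x=-(np.cos(a)*e+np.sin(a)*k); return np.stack([x,np.cross(z,x),z],1)
def Rs(s): return Ro.from_euler('xyz',s["eef_rot"],degrees=True).as_matrix()
def rows(p,R,wps,smax=0.038,amax=7.0,dec=2,n=10):
    out=[]; p=np.array(p,float)
    for q,Q in wps:
        q=np.array(q,float)
        d=np.linalg.norm(q-p); rv=Ro.from_matrix(R.T@Q).as_rotvec(degrees=True)
        k=max(1,int(np.ceil(max(d/smax,np.linalg.norm(rv)/amax)-1e-6)))
        p0,R0=p,R
        for i in range(1,k+1):
            pi=p0+(q-p0)*i/k; Ri=R0@Ro.from_rotvec(rv*i/k,degrees=True).as_matrix()
            sh=np.round(R.T@(pi-p)/.04,dec); tu=np.round(Ro.from_matrix(R.T@Ri).as_rotvec(degrees=True)/8,dec)
            out.append((sh.tolist(),tu.tolist())); p=p+R@sh*.04; R=R@Ro.from_rotvec(tu*8,degrees=True).as_matrix()
    for i in range(0,min(len(out),n),5): print(out[i:i+5])
    print("rows",len(out)); return out
def st():
    from plant import r
    s=r.get_state(); print("t",round(s["time_s"],2),"p",s["tcp_pos"],"rot",s["eef_rot"],"F",s["contact_force"],"w",round(s["gripper_width"],4),"j",np.round(s["joints"],1)); return s
E
python3 - <<'E'
from h import *
s=st(); Rg=Rt(-7.6,0); R=Rs(s)
rows(s["tcp_pos"],R,[([.24,-.56,.45],R),([.35,-.40,.5],R),([.42,-.1,.5],R),([.42,.1,.5],Rg),([.42,.26,.42],Rg)],smax=.039,n=60)
E
```

```text
t 0.15 p [ 0.1609 -0.6552  0.2429] rot [ 179.9289   -0.0067 -166.2077] F [ 0.3479 -0.0665  0.4624] w 0.0879 j [-59.7  20.6   0.6  -0.  -70.1 -16.5]
[([-0.36, 0.26, -0.74], [0.0, 0.0, 0.0]), ([-0.35, 0.27, -0.74], [0.0, 0.0, 0.0]), ([-0.36, 0.26, -0.74], [0.0, 0.0, 0.0]), ([-0.35, 0.27, -0.74], [0.0, 0.0, 0.0]), ([-0.36, 0.26, -0.74], [0.0, 0.0, 0.0])]
[([-0.35, 0.26, -0.74], [0.0, 0.0, 0.0]), ([-0.36, 0.27, -0.74], [0.0, 0.0, 0.0]), ([-0.6, 0.54, -0.21], [0.0, 0.0, 0.0]), ([-0.61, 0.54, -0.2], [0.0, 0.0, 0.0]), ([-0.6, 0.53, -0.21], [0.0, 0.0, 0.0])]
[([-0.6, 0.54, -0.21], [0.0, 0.0, 0.0]), ([-0.61, 0.54, -0.21], [0.0, 0.0, 0.0]), ([-0.6, 0.54, -0.2], [0.0, 0.0, 0.0]), ([-0.44, 0.86, 0.0], [0.0, 0.0, 0.0]), ([-0.43, 0.86, 0.0], [0.0, 0.0, 0.0])]
[([-0.44, 0.85, 0.0], [0.0, 0.0, 0.0]), ([-0.43, 0.86, 0.0], [0.0, 0.0, 0.0]), ([-0.44, 0.86, 0.0], [0.0, 0.0, 0.0]), ([-0.44, 0.86, 0.0], [0.0, 0.0, 0.0]), ([-0.43, 0.86, 0.0], [0.0, 0.0, 0.0])]
[([-0.44, 0.85, 0.01], [0.0, 0.0, 0.0]), ([-0.2, 0.81, 0.0], [0.0, -0.0, 0.45]), ([-0.15, 0.82, 0.0], [0.0, -0.0, 0.44]), ([-0.09, 0.83, 0.0], [0.0, -0.0, 0.45]), ([-0.05, 0.83, 0.0], [0.01, -0.0, 0.44])]
[([0.01, 0.84, -0.0], [-0.0, -0.0, 0.45]), ([0.06, 0.83, -0.0], [-0.0, -0.0, 0.44]), ([0.1, 0.79, 0.4], [-0.0, -0.0, 0.0]), ([0.11, 0.8, 0.4], [-0.0, -0.0, 0.0]), ([0.1, 0.79, 0.4], [-0.0, -0.0, 0.0])]
[([0.11, 0.79, 0.4], [-0.0, -0.0, 0.0]), ([0.1, 0.79, 0.4], [-0.0, -0.0, 0.0])]
rows 32
```

>>> {"name": "apply_moves", "arguments": {
  "targets": [
    [[-0.36, 0.26, -0.74], [0, 0, 0], 87],
    [[-0.36, 0.26, -0.74], [0, 0, 0], 87],
    [[-0.36, 0.26, -0.74], [0, 0, 0], 87],
    [[-0.36, 0.26, -0.74], [0, 0, 0], 87],
    [[-0.36, 0.26, -0.74], [0, 0, 0], 87]
  ]
}}

```text
time_s: 0.65
tcp_pos: [0.218, -0.5847, 0.3871]
eef_rot: [179.0, -0.2, -166.4]
contact_force: [0.2, -0.4, -0.2]
gripper_width: 0.0869
```

>>> {"name": "apply_moves", "arguments": {
  "targets": [
    [[-0.36, 0.26, -0.74], [0, 0, 0], 87],
    [[-0.36, 0.26, -0.74], [0, 0, 0], 87],
    [[-0.6, 0.54, -0.2], [0, 0, 0], 87],
    [[-0.6, 0.54, -0.2], [0, 0, 0], 87],
    [[-0.6, 0.54, -0.2], [0, 0, 0], 87]
  ]
}}

```text
time_s: 1.15
tcp_pos: [0.2984, -0.4764, 0.477]
eef_rot: [179.2, -0.1, -166.6]
contact_force: [-0.1, -0.2, 1.3]
gripper_width: 0.0873
```

>>> {"name": "apply_moves", "arguments": {
  "targets": [
    [[-0.6, 0.54, -0.2], [0, 0, 0], 87],
    [[-0.6, 0.54, -0.2], [0, 0, 0], 87],
    [[-0.6, 0.54, -0.2], [0, 0, 0], 87],
    [[-0.44, 0.86, 0], [0, 0, 0], 87],
    [[-0.44, 0.86, 0], [0, 0, 0], 87]
  ]
}}

```text
time_s: 1.65
tcp_pos: [0.3749, -0.3161, 0.5029]
eef_rot: [179.1, -0.2, -166.6]
contact_force: [1.1, 0.2, 0.4]
gripper_width: 0.087
```

Run:
```python
from h import *
s=st(); Rg=Rt(-7.6,0); R=Rs(s)
rows(s["tcp_pos"],R,[([.42,-.1,.5],R),([.42,.1,.5],Rg),([.42,.26,.42],Rg)],smax=.039,n=60)
```

```text
t 1.65 p [ 0.3749 -0.3161  0.5029] rot [ 179.1069   -0.1836 -166.6461] F [1.1294 0.2282 0.4349] w 0.087 j [-17.6  -0.2   7.9  -0.7 -98.8 -59.1]
[([-0.39, 0.83, 0.02], [0.0, 0.0, 0.0]), ([-0.39, 0.83, 0.03], [0.0, 0.0, 0.0]), ([-0.39, 0.84, 0.02], [0.0, 0.0, 0.0]), ([-0.39, 0.83, 0.03], [0.0, 0.0, 0.0]), ([-0.39, 0.83, 0.02], [0.0, 0.0, 0.0])]
[([-0.39, 0.83, 0.02], [0.0, 0.0, 0.0]), ([-0.19, 0.81, 0.01], [0.02, -0.01, 0.44]), ([-0.15, 0.82, 0.01], [0.02, -0.0, 0.43]), ([-0.09, 0.83, 0.01], [0.01, -0.01, 0.44]), ([-0.04, 0.84, 0.01], [0.02, -0.01, 0.44])]
[([0.01, 0.83, 0.0], [0.02, -0.01, 0.43]), ([0.06, 0.83, 0.01], [0.02, -0.0, 0.44]), ([0.11, 0.79, 0.4], [-0.0, -0.0, -0.0]), ([0.1, 0.8, 0.4], [-0.0, -0.0, -0.0]), ([0.11, 0.79, 0.4], [-0.0, -0.0, -0.0])]
[([0.1, 0.79, 0.4], [-0.0, -0.0, -0.0]), ([0.11, 0.8, 0.39], [-0.0, -0.0, -0.0])]
rows 17
```

>>> {"name": "apply_moves", "arguments": {
  "targets": [
    [[-0.39, 0.83, 0.02], [0, 0, 0], 87],
    [[-0.39, 0.83, 0.02], [0, 0, 0], 87],
    [[-0.39, 0.83, 0.02], [0, 0, 0], 87],
    [[-0.39, 0.83, 0.02], [0, 0, 0], 87],
    [[-0.39, 0.83, 0.02], [0, 0, 0], 87]
  ]
}}

```text
time_s: 2.15
tcp_pos: [0.4121, -0.1289, 0.5007]
eef_rot: [179.0, -0.2, -166.7]
contact_force: [0.8, -0.4, -0.9]
gripper_width: 0.0868
```

>>> {"name": "apply_moves", "arguments": {
  "targets": [
    [[-0.39, 0.83, 0.02], [0, 0, 0], 87],
    [[-0.19, 0.81, 0], [0.02, 0, 0.44], 87],
    [[-0.15, 0.82, 0], [0.02, 0, 0.44], 87],
    [[-0.09, 0.83, 0], [0.02, 0, 0.44], 87],
    [[-0.04, 0.83, 0], [0.02, 0, 0.44], 87]
  ]
}}

```text
time_s: 2.65
tcp_pos: [0.4185, 0.0477, 0.5014]
eef_rot: [179.7, -0.3, 178.8]
contact_force: [1.2, 0.2, 0.9]
gripper_width: 0.0866
```

>>> {"name": "apply_moves", "arguments": {
  "targets": [
    [[0, 0.83, 0], [0.02, 0, 0.44], 87],
    [[0.06, 0.83, 0], [0.02, 0, 0.44], 87],
    [[0.1, 0.8, 0.4], [0, 0, 0], 87],
    [[0.1, 0.8, 0.4], [0, 0, 0], 87],
    [[0.1, 0.8, 0.4], [0, 0, 0], 87]
  ]
}}

```text
time_s: 3.15
tcp_pos: [0.42, 0.2182, 0.4547]
eef_rot: [179.8, -0.1, 171.5]
contact_force: [0.5, -1.0, 0.5]
gripper_width: 0.0871
```

>>> {"name": "apply_moves", "arguments": {
  "targets": [
    [[0.1, 0.8, 0.4], [0, 0, 0], 87],
    [[0.1, 0.8, 0.4], [0, 0, 0], 87]
  ]
}}

```text
time_s: 3.35
tcp_pos: [0.4207, 0.2854, 0.4216]
eef_rot: [179.8, -0.1, 171.5]
contact_force: [0.1, 0.2, 0.3]
gripper_width: 0.087
```

```bash
cat >> h.py <<'E'
def wrist(tag):
    from plant import r
    s=st(); c=r.capture("wrist"); cv2.imwrite(f"pics/{tag}.png",c["img"])
    T=np.eye(4); T[:3,:3]=Rs(s); T[:3,3]=s["tcp_pos"]; T=T@c["mount"]; np.savez(f"/tmp/{tag}.npz",T=T,**c); return s,c,T
E
python3 - <<'E'
from h import *
wrist("w1")
E
```

```text
t 3.35 p [0.4207 0.2854 0.4216] rot [179.816   -0.1446 171.5114] F [0.0965 0.242  0.2691] w 0.087 j [  56.2    0.7   -1.4   -0.2  -87.8 -154.6]
```

View pics/w1.png

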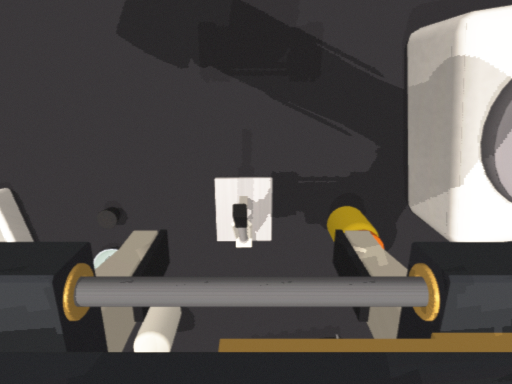

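Run:
```python
from h import *
c=np.load("/tmp/w1.npz"); a=cv2.resize(c["img"][170:255,200:290],None,fx=8,fy=7,interpolation=cv2.INTER_CUBIC); cv2.imwrite("pics/w1z.png",a)
P=cloud(c,c["T"])
for v in range(202,250,3): print(v,[P[v,u].round(3).tolist() for u in (238,241,244,)])
g=cv2.cvtColor(c["img"],cv2.COLOR_BGR2GRAY); m=((g>120)); m[:, :205]=0; m[:,285:]=0; m[:170]=0;m[260:]=0
m&=(P[...,2]<.03)
m=cv2.morphologyEx(m.astype(np.uint8)*255,cv2.MORPH_CLOSE,np.ones((5,5)))
v,u=np.where(m>0); z=np.nanmedian(P[v,u,2]); print("foot z",z)
q=np.array([ray(c,a,b,.009,c["T"])[:2] for a,b in zip(u,v)])
print(cv2.minAreaRect((q*1000).astype(np.float32)))
```

```text
202 [[0.535, 0.247, 0.012], [0.524, 0.255, 0.045], [0.525, 0.26, 0.044]]
205 [[0.466, 0.265, 0.216], [0.466, 0.268, 0.216], [0.467, 0.271, 0.216]]
208 [[0.469, 0.264, 0.218], [0.469, 0.268, 0.218], [0.47, 0.271, 0.218]]
211 [[0.471, 0.264, 0.22], [0.472, 0.267, 0.22], [0.472, 0.271, 0.22]]
214 [[0.474, 0.264, 0.222], [0.474, 0.267, 0.223], [0.475, 0.27, 0.221]]
217 [[0.478, 0.263, 0.222], [0.478, 0.266, 0.222], [0.478, 0.27, 0.223]]
220 [[0.487, 0.261, 0.208], [0.487, 0.265, 0.21], [0.488, 0.268, 0.209]]
223 [[0.496, 0.259, 0.195], [0.497, 0.263, 0.195], [0.498, 0.266, 0.194]]
226 [[0.507, 0.257, 0.179], [0.507, 0.261, 0.181], [0.508, 0.265, 0.18]]
229 [[0.528, 0.252, 0.142], [0.524, 0.257, 0.151], [0.528, 0.261, 0.144]]
232 [[0.556, 0.246, 0.091], [0.537, 0.255, 0.132], [0.54, 0.259, 0.127]]
235 [[0.569, 0.243, 0.072], [0.553, 0.252, 0.11], [0.555, 0.256, 0.105]]
238 [[nan, nan, nan], [0.569, 0.249, 0.085], [0.57, 0.253, 0.086]]
241 [[0.592, 0.239, 0.047], [0.588, 0.245, 0.059], [0.587, 0.25, 0.061]]
244 [[0.597, 0.238, 0.048], [0.598, 0.243, 0.049], [0.598, 0.248, 0.049]]
247 [[0.627, 0.232, 0.002], [0.628, 0.237, 0.001], [0.629, 0.243, 0.0]]
foot z 0.010966939782417695
((558.0924072265625, 252.58282470703125), (100.12310791015625, 134.87652587890625), 82.10693359375)
```

View pics/w1z.png

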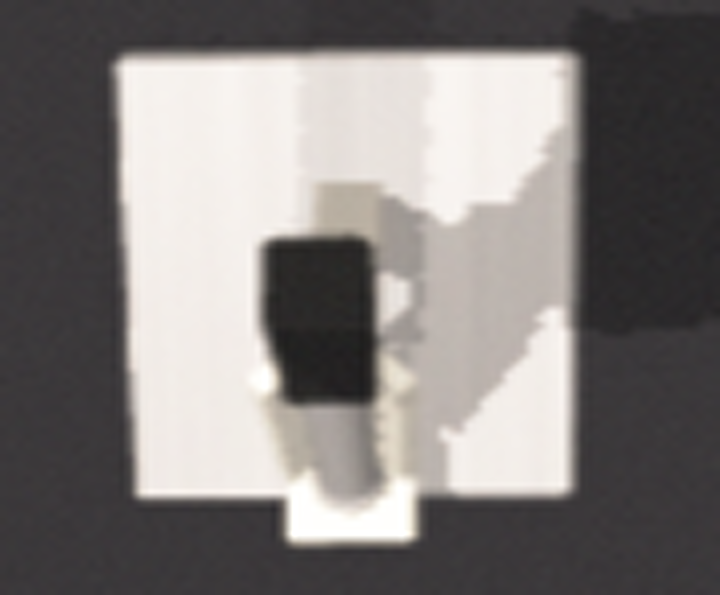

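```bash
cat >> h.py <<'E'
SEAT=np.array([.588,.249,.05]); RY=-8.
def rodu(psi,L):
    p,L=np.radians(psi),np.radians(L); return np.array([-np.sin(L)*np.cos(p),-np.sin(L)*np.sin(p),np.cos(L)])
E
python3 - <<'E'
from h import *
s=st(); Rg=Rt(RY,15); R=Rs(s)
g=SEAT+.172*rodu(RY,35)+.002*Rg[:,2]; print(g)
rows(s["tcp_pos"],R,[(g-.12*Rg[:,2],Rg),(g-.06*Rg[:,2],Rg)],smax=.039,n=60)
E
```

```text
t 3.4 p [0.4201 0.2888 0.4173] rot [179.9979  -0.3618 171.5523] F [ 0.7774  2.9448 -3.4062] w 0.0871 j [  56.4    1.1   -1.5   -0.3  -87.6 -154.8]
[0.4908 0.2627 0.189 ]
[([-0.27, -0.1, 0.7], [-0.0, -0.48, -0.01]), ([-0.22, -0.1, 0.72], [-0.0, -0.48, -0.02]), ([-0.18, -0.1, 0.73], [-0.01, -0.48, -0.01]), ([-0.12, -0.1, 0.74], [0.0, -0.48, -0.02]), ([-0.0, 0.0, 0.75], [0.0, -0.0, 0.0])]
[([-0.0, 0.0, 0.75], [0.0, -0.0, 0.0])]
rows 6
```

>>> {"name": "apply_moves", "arguments": {
  "targets": [
    [[-0.27, -0.1, 0.7], [0, -0.48, 0], 87],
    [[-0.22, -0.1, 0.7], [0, -0.48, 0], 87],
    [[-0.18, -0.1, 0.7], [0, -0.48, 0], 87],
    [[-0.12, -0.1, 0.7], [0, -0.48, 0], 87],
    [[0, 0, 0], [0, 0, 0], 87]
  ]
}}

```text
time_s: 3.9
tcp_pos: [0.4591, 0.2673, 0.3007]
eef_rot: [-179.6, 15.3, 171.9]
contact_force: [-0.6, -0.2, -1.2]
gripper_width: 0.087
```

Run:
```python
from h import *
s,c,T=wrist("w2")
Rg=Rt(RY,15); R=Rs(s)
g=SEAT+.172*rodu(RY,35)+.002*Rg[:,2]
print("offset in tool",R.T@(g-s["tcp_pos"]))
print(proj(c,SEAT+.205*rodu(RY,35),T),proj(c,SEAT+.14*rodu(RY,35),T))
rows(s["tcp_pos"],R,[(g-.05*Rg[:,2],Rg),(g,Rg)],smax=.025,n=60)
```

```text
t 3.9 p [0.4591 0.2673 0.3007] rot [-179.647    15.2831  171.9288] F [-0.5809 -0.216  -1.1995] w 0.087 j [  61.2   -1.7  -27.4   16.6  -60.2 -167.1]
offset in tool [-0.0015  0.0006  0.1162]
(np.float64(251.37100609321308), np.float64(188.93147262085412)) (np.float64(251.70488416070106), np.float64(191.21954148378813))
[([-0.01, 0.0, 0.55], [-0.02, 0.01, -0.0]), ([-0.02, 0.0, 0.55], [-0.01, 0.01, -0.01]), ([-0.02, 0.0, 0.56], [-0.02, 0.02, 0.0]), ([0.0, 0.0, 0.62], [0.0, -0.0, 0.0]), ([0.0, 0.0, 0.63], [0.0, -0.0, 0.0])]
rows 5
```

View pics/w2.png

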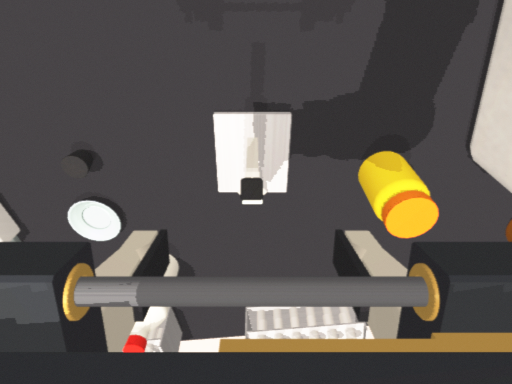

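>>> {"name": "apply_moves", "arguments": {
  "targets": [
    [[-0.01, 0, 0.55], [-0.02, 0.01, 0], 87],
    [[-0.01, 0, 0.55], [-0.02, 0.01, 0], 87],
    [[-0.01, 0, 0.55], [-0.02, 0.01, 0], 87]
  ]
}}

```text
time_s: 4.25
tcp_pos: [0.483, 0.2733, 0.2507]
eef_rot: [178.7, 15.4, 171.8]
contact_force: [-0.6, 0.1, -0.1]
gripper_width: 0.0865
```

Run:
```python
from h import *
s,c,T=wrist("w3")
Rg=Rt(RY,15); R=Rs(s)
g=SEAT+.172*rodu(RY,35)+.002*Rg[:,2]
print("offset in tool",R.T@(g-s["tcp_pos"]))
print(proj(c,SEAT+.205*rodu(RY,35),T),proj(c,SEAT+.14*rodu(RY,35),T))
rows(s["tcp_pos"],R,[(g,Rg)],smax=.025,n=60)
```

```text
t 4.25 p [0.483  0.2733 0.2507] rot [178.7492  15.3502 171.7523] F [-0.5823  0.13   -0.059 ] w 0.0865 j [  58.3    1.8  -30.8   17.5  -51.3 -166.6]
offset in tool [ 0.0074 -0.0107  0.0618]
(np.float64(232.3407995990626), np.float64(204.16858671376804)) (np.float64(235.59242022342073), np.float64(202.86190978415956))
[([0.06, -0.09, 0.51], [0.05, 0.01, -0.01]), ([0.06, -0.09, 0.52], [0.05, 0.02, -0.01]), ([0.06, -0.08, 0.52], [0.05, 0.01, -0.01])]
rows 3
```

View pics/w3.png

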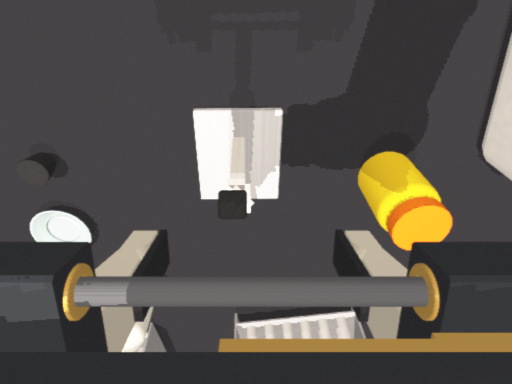

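>>> {"name": "apply_moves", "arguments": {
  "targets": [
    [[0.1, -0.14, 0.35], [0.05, 0, 0], 87],
    [[0.09, -0.13, 0.35], [0.05, 0, 0], 87]
  ]
}}

```text
time_s: 4.5
tcp_pos: [0.4841, 0.2652, 0.2227]
eef_rot: [179.4, 15.3, 171.6]
contact_force: [-0.1, -0.2, 0.2]
gripper_width: 0.0872
```

```bash
cat > g.py <<'E'
from h import *
s=st()
Rg=Rt(RY,15); R=Rs(s)
g=SEAT+.172*rodu(RY,35)+.002*Rg[:,2]
print("offset in tool",R.T@(g-s["tcp_pos"]))
rows(s["tcp_pos"],R,[(g,Rg)],smax=.012,n=60)
E
python3 g.py
```

```text
t 4.5 p [0.4841 0.2652 0.2227] rot [179.4027  15.3126 171.5748] F [-0.1322 -0.1551  0.1635] w 0.0872 j [  57.7    3.1  -33.7   18.7  -47.8 -168. ]
offset in tool [ 0.0021 -0.0019  0.0344]
[([0.02, -0.02, 0.29], [0.02, 0.01, -0.02]), ([0.02, -0.01, 0.28], [0.02, 0.02, -0.01]), ([0.01, -0.01, 0.29], [0.02, 0.01, -0.02])]
rows 3
```

>>> {"name": "apply_moves", "arguments": {
  "targets": [
    [[0.02, -0.02, 0.29], [0.02, 0.01, 0], 87],
    [[0.02, -0.02, 0.29], [0.02, 0.01, 0], 87],
    [[0.02, -0.02, 0.27], [0.02, 0.01, 0], 87]
  ]
}}

```text
time_s: 4.8
tcp_pos: [0.4924, 0.264, 0.1906]
eef_rot: [179.7, 15.2, 171.5]
contact_force: [0.2, -0.6, 0.0]
gripper_width: 0.0872
```

```bash
python3 g.py
python3 - <<'E'
from plant import r
import cv2
from h import *
s,c,T=wrist("w4"); c=r.capture("scene"); cv2.imwrite("pics/s4.png",cv2.resize(c["img"][120:270,250:430],None,fx=4,fy=4))
E
```

```text
t 4.8 p [0.4924 0.264  0.1906] rot [179.6677  15.1669 171.4863] F [ 0.1752 -0.6095  0.0064] w 0.0872 j [  56.5    5.7  -35.8   20.   -43.4 -169. ]
offset in tool [ 0.0018 -0.0015  0.0012]
[([0.04, -0.04, 0.03], [0.02, 0.02, -0.06])]
rows 1
t 4.8 p [0.4924 0.264  0.1906] rot [179.6677  15.1669 171.4863] F [ 0.1752 -0.6095  0.0064] w 0.0872 j [  56.5    5.7  -35.8   20.   -43.4 -169. ]
```

View pics/w4.png

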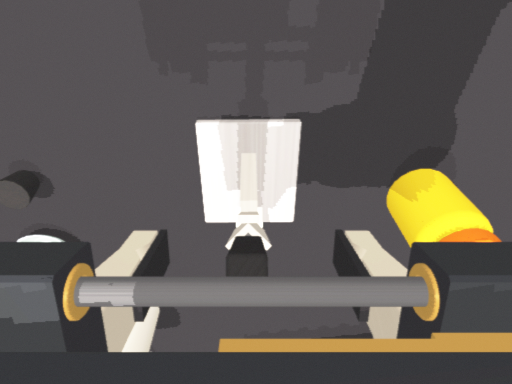

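View pics/s4.png

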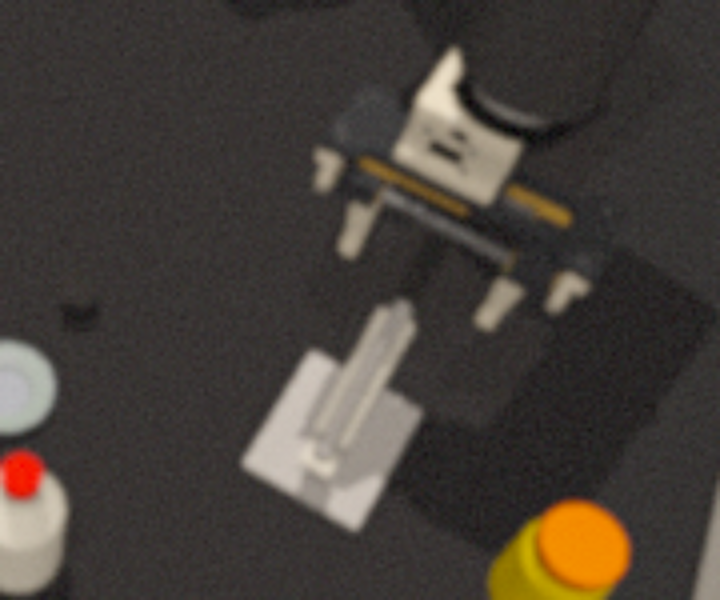

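>>> {"name": "apply_moves", "arguments": {
  "targets": [
    [[0.04, -0.04, 0.03], [0.02, 0.02, -0.06], 87],
    [[0, 0, 0], [0, 0, 0], 10],
    [[0, 0, 0], [0, 0, 0], 10],
    [[0, 0, 0], [0, 0, 0], 10],
    [[0, 0, 0], [0, 0, 0], 10]
  ],
  "squeeze": 20
}}

```text
time_s: 5.4
tcp_pos: [0.4907, 0.2622, 0.189]
eef_rot: [-179.9, 15.0, 172.1]
contact_force: [0.6, 0.3, -0.1]
gripper_width: 0.0606
```

>>> {"name": "apply_moves", "arguments": {
  "targets": [
    [[0, 0, 0], [0, 0, 0], 10],
    [[0, 0, 0], [0, 0, 0], 10],
    [[0, 0, 0], [0, 0, 0], 10],
    [[0, 0, 0], [0, 0, 0], 10]
  ],
  "squeeze": 40
}}

```text
time_s: 5.8
tcp_pos: [0.4907, 0.2625, 0.1895]
eef_rot: [-180.0, 15.0, 172.1]
contact_force: [-0.6, 0.1, -0.1]
gripper_width: 0.0285
```

```bash
python3 g.py
python3 - <<'E'
from h import *
s,c,T=wrist("w5")
E
```

```text
t 5.8 p [0.4907 0.2625 0.1895] rot [-179.9879   14.9991  172.0593] F [-0.5901  0.085  -0.0919] w 0.0285 j [  56.6    5.7  -35.9   19.8  -43.6 -168.4]
offset in tool [0.     0.0002 0.0006]
[([0.0, 0.01, 0.01], [0.0, -0.0, 0.01])]
rows 1
t 5.8 p [0.4907 0.2625 0.1895] rot [-179.9879   14.9991  172.0593] F [-0.5901  0.085  -0.0919] w 0.0285 j [  56.6    5.7  -35.9   19.8  -43.6 -168.4]
```

View pics/w5.png

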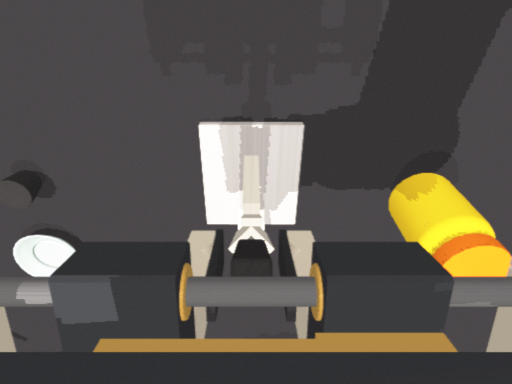

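>>> {"name": "apply_moves", "arguments": {
  "targets": [
    [[0, 0, 0], [0, 0, 0], 8],
    [[0, 0, 0], [0, 0, 0], 8],
    [[0, 0, 0], [0, 0, 0], 8],
    [[0, 0, 0], [0, 0, 0], 8]
  ],
  "squeeze": 50
}}

```text
time_s: 6.25
tcp_pos: [0.4907, 0.2625, 0.1895]
eef_rot: [-180.0, 15.0, 172.1]
contact_force: [-0.1, 0.2, 0.5]
gripper_width: 0.0159
```

```bash
python3 g.py
python3 - <<'E'
from h import *
s=st(); R=Rs(s); o=np.array([.819*np.cos(np.radians(RY)),.819*np.sin(np.radians(RY)),.574])
p=s["tcp_pos"]
rows(p,R,[(p+.03*o,R),(p+.09*o,R),(p+.09*o+np.array([-.1,-.1,.1]),R)],smax=.02,n=60)
E
```

```text
t 6.25 p [0.4907 0.2625 0.1895] rot [-179.9827   14.9986  172.0616] F [-0.1435  0.2219  0.5272] w 0.0159 j [  56.6    5.7  -35.9   19.8  -43.6 -168.4]
offset in tool [0.0001 0.0002 0.0005]
[([0.0, 0.0, 0.01], [-0.0, -0.0, 0.01])]
rows 1
t 6.25 p [0.4907 0.2625 0.1895] rot [-179.9827   14.9986  172.0616] F [-0.1435  0.2219  0.5272] w 0.0159 j [  56.6    5.7  -35.9   19.8  -43.6 -168.4]
[([-0.35, -0.0, -0.13], [0.0, 0.0, 0.0]), ([-0.35, -0.0, -0.13], [0.0, 0.0, 0.0]), ([-0.35, -0.0, -0.13], [0.0, 0.0, 0.0]), ([-0.36, -0.0, -0.13], [0.0, 0.0, 0.0]), ([-0.35, -0.0, -0.12], [0.0, 0.0, 0.0])]
[([-0.35, -0.0, -0.13], [0.0, 0.0, 0.0]), ([0.16, -0.31, -0.33], [0.0, 0.0, 0.0]), ([0.15, -0.32, -0.33], [0.0, 0.0, 0.0]), ([0.16, -0.31, -0.33], [0.0, 0.0, 0.0]), ([0.16, -0.32, -0.33], [0.0, 0.0, 0.0])]
[([0.15, -0.31, -0.33], [0.0, 0.0, 0.0]), ([0.16, -0.31, -0.33], [0.0, 0.0, 0.0]), ([0.15, -0.32, -0.33], [0.0, 0.0, 0.0]), ([0.16, -0.31, -0.33], [0.0, 0.0, 0.0]), ([0.16, -0.31, -0.33], [0.0, 0.0, 0.0])]
rows 15
```

Gripped at 15.9 mm and aligned. Next I pull it out along the open direction.

>>> {"name": "apply_moves", "arguments": {
  "targets": [
    [[-0.2, 0, -0.07], [0, 0, 0], 8],
    [[-0.35, 0, -0.13], [0, 0, 0], 8],
    [[-0.35, 0, -0.13], [0, 0, 0], 8],
    [[-0.35, 0, -0.13], [0, 0, 0], 8],
    [[-0.35, 0, -0.13], [0, 0, 0], 8]
  ]
}}

```text
time_s: 6.75
tcp_pos: [0.547, 0.2535, 0.2293]
eef_rot: [-179.8, 14.8, 172.2]
contact_force: [-0.3, 0.7, -0.9]
gripper_width: 0.0156
```

>>> {"name": "apply_moves", "arguments": {
  "targets": [
    [[-0.35, 0, -0.13], [0, 0, 0], 8],
    [[-0.2, 0, -0.5], [0, 0, 0], 8],
    [[0, 0, -0.7], [0, 0, 0], 8],
    [[0, 0, -0.7], [0, 0, 0], 8],
    [[0, 0, 0], [0, 0, 0], 8]
  ]
}}

```text
time_s: 7.25
tcp_pos: [0.5513, 0.2522, 0.317]
eef_rot: [-179.7, 14.7, 172.1]
contact_force: [0.6, 0.0, -0.4]
gripper_width: 0.0158
```

Run:
```python
from h import *
from plant import r
s,c,T=wrist("w6")
for n in ("top","scene"):
    c=r.capture(n); np.savez(f"/tmp/{n}6.npz",**c); cv2.imwrite(f"pics/{n}6.png",c["img"])
```

```text
t 7.25 p [0.5513 0.2522 0.317 ] rot [-179.6734   14.7339  172.1068] F [ 0.6148  0.0348 -0.3734] w 0.0158 j [  50.5    4.9  -17.4   14.6  -60.8 -154.8]
```

View pics/scene6.png

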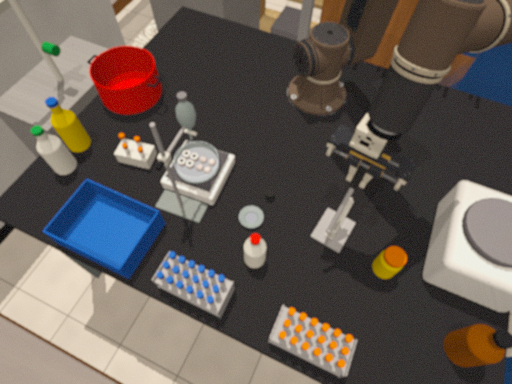

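View pics/w6.png

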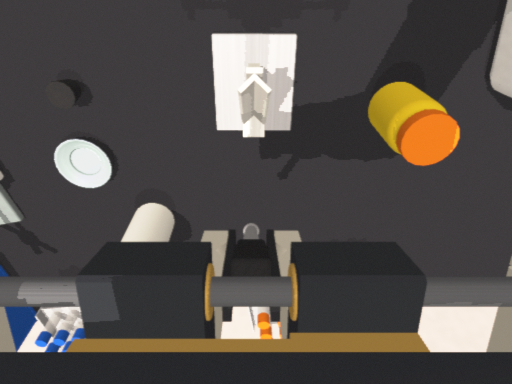

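```bash
cat >> h.py <<'E'
_Rg=Ro.from_euler('xyz',[-179.98,15.0,172.06],degrees=True).as_matrix(); _pg=np.array([.4907,.2625,.1895])
BT=_Rg.T@(SEAT-_pg); UT=_Rg.T@rodu(RY,35)   # ball centre / rod axis in tool frame
E
python3 - <<'E'
from h import *
c=dict(np.load("/tmp/w6.npz")); T=c["T"]; M=c["mount"]
print(BT,UT)
def pt(p):
    q=np.linalg.inv(M)@np.r_[p,1]; return c["cx"]+c["fx"]*q[0]/-q[2], c["cy"]-c["fy"]*q[1]/-q[2]
print(pt(BT),pt(BT+.1*UT),pt(BT+.14*UT))
cv2.imwrite("pics/w6z.png",cv2.resize(c["img"][210:270,210:290],None,fx=8,fy=8,interpolation=cv2.INTER_CUBIC))
P=c["z_map"]; 
for v in range(222,244,2): print(v,P[v,240:262:2])
E
```

```text
[-0.0588  0.0001  0.1602] [ 0.342   0.0003 -0.9397]
(np.float64(250.9308900119247), np.float64(230.67514306532024)) (np.float64(251.04842365061634), np.float64(243.4066747539335)) (np.float64(251.12982475651725), np.float64(252.22424196959963))
222 [0.5481 0.5489 0.5495 0.547  0.5485 0.549  0.5493 0.5493 0.548  0.5481
 0.5469]
224 [0.551  0.5516 0.5517 0.     0.3277 0.326  0.3265 0.3293 0.5497 0.5498
 0.5522]
226 [0.5526 0.552  0.3293 0.3251 0.3156 0.3109 0.3124 0.3248 0.3272 0.5533
 0.5551]
228 [0.5549 0.5552 0.3257 0.308  0.2919 0.2872 0.2899 0.2988 0.3247 0.3295
 0.5543]
230 [0.559  0.5591 0.325  0.2834 0.2711 0.2676 0.2678 0.2766 0.2978 0.3265
 0.5562]
232 [0.5603 0.5595 0.2969 0.2623 0.2549 0.2515 0.2512 0.2588 0.2738 0.3271
 0.5598]
234 [0.5625 0.5616 0.2638 0.2449 0.2378 0.2363 0.2365 0.2429 0.2531 0.5603
 0.5606]
236 [0.5641 0.5651 0.2447 0.2298 0.2235 0.2229 0.2234 0.2271 0.2388 0.5627
 0.565 ]
238 [0.5657 0.567  0.2273 0.2158 0.2127 0.2095 0.2116 0.2139 0.2228 0.243
 0.5665]
240 [0.1822 0.1822 0.1815 0.183  0.1813 0.1835 0.1831 0.1822 0.1818 0.1811
 0.1824]
242 [0.1739 0.1739 0.1724 0.1732 0.1727 0.1733 0.1743 0.1738 0.1732 0.1731
 0.1727]
```

View pics/w6z.png

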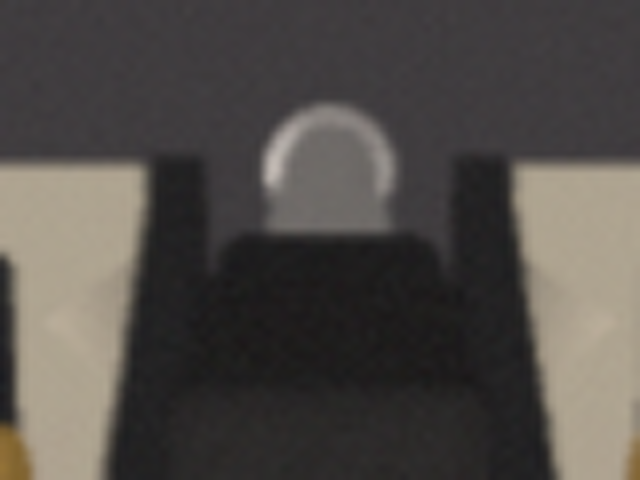

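Run:
```python
from h import *
s=st(); R=Rs(s); 
rows(s["tcp_pos"],R,[([.47,.15,.45],R),([.37,-.08,.45],Rt(3.8,15)),([.36,-.20,.45],Rt(3.8,15))],smax=.034,n=60)
```

```text
t 7.4 p [0.5499 0.251  0.312 ] rot [-179.4036   14.4656  172.125 ] F [-0.7603  0.2698 -1.2482] w 0.0155 j [  50.5    5.1  -17.8   14.5  -60.7 -154.8]
[([0.12, -0.47, -0.62], [0.0, 0.0, 0.0]), ([0.12, -0.47, -0.62], [0.0, 0.0, 0.0]), ([0.12, -0.47, -0.62], [0.0, 0.0, 0.0]), ([0.12, -0.47, -0.62], [0.0, 0.0, 0.0]), ([0.12, -0.47, -0.62], [0.0, 0.0, 0.0])]
[([0.12, -0.46, -0.62], [0.0, 0.0, 0.0]), ([0.2, -0.76, -0.04], [-0.06, -0.01, -0.18]), ([0.23, -0.75, -0.06], [-0.05, -0.01, -0.17]), ([0.24, -0.74, -0.05], [-0.06, -0.01, -0.18]), ([0.26, -0.74, -0.07], [-0.05, -0.01, -0.18])]
[([0.27, -0.73, -0.07], [-0.06, -0.01, -0.17]), ([0.3, -0.72, -0.07], [-0.05, -0.01, -0.18]), ([0.31, -0.72, -0.08], [-0.06, -0.0, -0.17]), ([0.33, -0.7, -0.09], [-0.06, -0.01, -0.18]), ([0.11, -0.74, -0.03], [0.0, -0.0, -0.0])]
[([0.11, -0.75, -0.03], [0.0, -0.0, -0.0]), ([0.11, -0.74, -0.03], [0.0, -0.0, -0.0]), ([0.1, -0.75, -0.03], [0.0, -0.0, -0.0])]
rows 18
```

>>> {"name": "apply_moves", "arguments": {
  "targets": [
    [[0.12, -0.47, -0.62], [0, 0, 0], 8],
    [[0.12, -0.47, -0.62], [0, 0, 0], 8],
    [[0.12, -0.47, -0.62], [0, 0, 0], 8],
    [[0.12, -0.47, -0.62], [0, 0, 0], 8],
    [[0.12, -0.47, -0.62], [0, 0, 0], 8]
  ]
}}

```text
time_s: 7.9
tcp_pos: [0.4808, 0.1635, 0.4192]
eef_rot: [-178.4, 13.7, 172.4]
contact_force: [0.7, 0.2, -0.7]
gripper_width: 0.0158
```

>>> {"name": "apply_moves", "arguments": {
  "targets": [
    [[0.12, -0.47, -0.62], [0, 0, 0], 8],
    [[0.2, -0.75, -0.05], [-0.06, -0.01, -0.18], 8],
    [[0.23, -0.75, -0.05], [-0.06, -0.01, -0.18], 8],
    [[0.24, -0.74, -0.05], [-0.06, -0.01, -0.18], 8],
    [[0.26, -0.74, -0.06], [-0.06, -0.01, -0.18], 8]
  ]
}}

```text
time_s: 8.4
tcp_pos: [0.4158, 0.0287, 0.4434]
eef_rot: [-178.7, 13.6, 178.7]
contact_force: [0.8, 0.1, -0.6]
gripper_width: 0.016
```

>>> {"name": "apply_moves", "arguments": {
  "targets": [
    [[0.27, -0.73, -0.07], [-0.06, -0.01, -0.18], 8],
    [[0.3, -0.72, -0.07], [-0.05, -0.01, -0.18], 8],
    [[0.31, -0.72, -0.08], [-0.06, 0, -0.18], 8],
    [[0.33, -0.7, -0.09], [-0.06, 0, -0.18], 8],
    [[0.11, -0.74, -0.03], [0, 0, 0], 8]
  ]
}}

```text
time_s: 8.9
tcp_pos: [0.3598, -0.122, 0.4427]
eef_rot: [-179.1, 13.4, -174.8]
contact_force: [1.8, -0.1, -0.1]
gripper_width: 0.0158
```

Run:
```python
from h import *
s=st(); R=Rs(s); print("ball",s["tcp_pos"]+R@BT)
rows(s["tcp_pos"],R,[([.36,-.20,.45],Rt(3.8,15))],smax=.034,n=60)
```

```text
t 8.9 p [ 0.3598 -0.122   0.4427] rot [-179.0681   13.4285 -174.7549] F [ 1.836  -0.1159 -0.1453] w 0.0158 j [  15.1  -22.3  -18.9    3.2  -80.3 -100.2]
ball [ 0.454  -0.1158  0.3006]
[([0.04, -0.65, -0.06], [-0.02, -0.06, 0.06]), ([0.04, -0.65, -0.07], [-0.03, -0.07, 0.06]), ([0.03, -0.65, -0.06], [-0.02, -0.06, 0.06])]
rows 3
```

>>> {"name": "apply_moves", "arguments": {
  "targets": [
    [[0.04, -0.65, -0.06], [-0.02, -0.06, 0.06], 8],
    [[0.04, -0.65, -0.06], [-0.02, -0.06, 0.06], 8],
    [[0.03, -0.65, -0.06], [-0.02, -0.06, 0.06], 8],
    [[0, 0, 0], [0, 0, 0], 8]
  ]
}}

```text
time_s: 9.3
tcp_pos: [0.3572, -0.2069, 0.4457]
eef_rot: [-180.0, 14.6, -176.6]
contact_force: [-0.6, -0.4, -0.3]
gripper_width: 0.016
```

Run:
```python
from h import *
s,c,T=wrist("w7"); R=Rs(s); print("ball",s["tcp_pos"]+R@BT)
cv2.imwrite("pics/w7z.png",cv2.resize(c["img"][0:280,100:400],None,fx=2.5,fy=2.0,interpolation=cv2.INTER_CUBIC))
```

```text
t 9.3 p [ 0.3572 -0.2069  0.4457] rot [-179.9835   14.6291 -176.5744] F [-0.6115 -0.369  -0.3455] w 0.016 j [ -4.3 -17.6 -14.   -2.  -79.1 -82.2]
ball [ 0.4543 -0.201   0.3056]
```

View pics/w7.png

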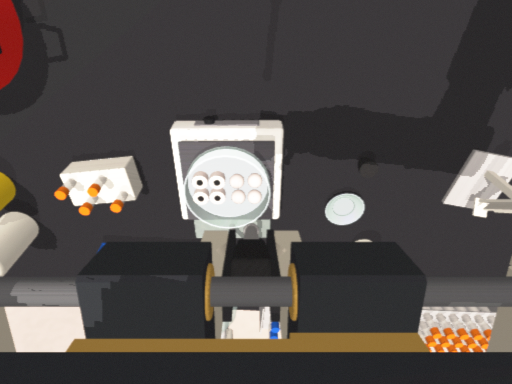

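View pics/w7z.png

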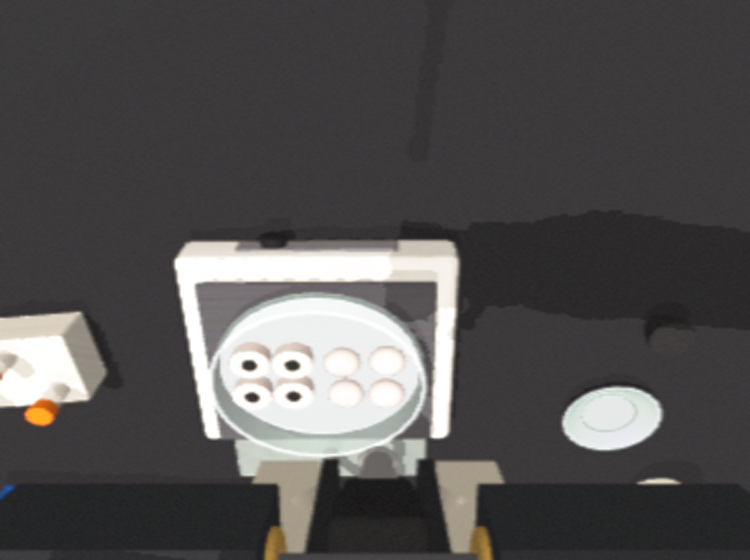

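Run:
```python
from h import *
c=dict(np.load("/tmp/w7.npz")); T=c["T"]
f=lambda x,y,z: ray(c,100+x/2.5,y/2,z,T)
pts=[(210,375),(427,375),(320,293),(317,456),(243,320),(395,320),(245,430),(393,430)]
q=np.array([f(x,y,.097) for x,y in pts]); A=np.c_[2*q[:,:2],np.ones(len(q))]; b=(q[:,:2]**2).sum(1)
x=np.linalg.lstsq(A,b,rcond=None)[0]; print("rim c",x[:2],"r",np.sqrt(x[2]+x[0]**2+x[1]**2)); print(np.hypot(*(q[:,:2]-x[:2]).T))
k=np.array([f(*p,.045)[:2] for p in [(178,262),(460,260),(448,437),(207,437)]]); print(k,k.mean(0)); print(np.linalg.norm(np.roll(k,-1,0)-k,axis=1), np.degrees(np.arctan2(*(k[2]-k[1])[::-1])),np.degrees(np.arctan2(*(k[3]-k[0])[::-1])))
for n,p in dict(d0=(249,362),d1=(293,361),d2=(253,395),d3=(294,394)).items(): print(n,f(*p,.085)[:2])
for n,p in dict(b0=(343,362),b1=(387,361),b2=(346,392),b3=(387,393)).items(): print(n,f(*p,.0795)[:2])
P=cloud(c,T)
for p in [(320,410),(320,340),(268,410),(190,320),(445,320),(300,262)]: print(p,P[int(p[1]/2),int(100+p[0]/2.5)])
```

```text
rim c [ 0.5428 -0.2344] r 0.07476554790016005
[0.0719 0.0719 0.0797 0.0805 0.0725 0.0753 0.0741 0.0715]
[[ 0.4652 -0.3327]
 [ 0.4522 -0.1461]
 [ 0.6361 -0.1346]
 [ 0.6473 -0.3224]] [ 0.5502 -0.2339]
[0.1871 0.1842 0.1881 0.1824] 3.5654983476579756 3.2355143847763963
d0 [ 0.535  -0.2821]
d1 [ 0.5323 -0.2527]
d2 [ 0.5683 -0.28  ]
d3 [ 0.5655 -0.2518]
b0 [ 0.5346 -0.2193]
b1 [ 0.5318 -0.1896]
b2 [ 0.565 -0.216]
b3 [ 0.5643 -0.1874]
(320, 410) [ 0.595  -0.2342  0.0659]
(320, 340) [ 0.5203 -0.2358  0.0687]
(268, 410) [ 0.5963 -0.2723  0.0672]
(190, 320) [ 0.5186 -0.3278  0.0459]
(445, 320) [ 0.5075 -0.1505  0.0469]
(300, 262) [ 0.4598 -0.2518  0.0463]
```

```bash
cat >> h.py <<'E'
DISH=np.array([.5497,-.2343,.067]); DY=3.6; A=18.
_c,_s=np.cos(np.radians(DY)),np.sin(np.radians(DY)); RD=np.array([[_c,-_s,0],[_s,_c,0],[0,0,1]])
Rw=Rt(DY,A)
def tcp(b): return DISH+RD@np.array(b)/1000-Rw@BT      # ball centre mm in dish -> TCP
def balld(s): return RD.T@(s["tcp_pos"]+Rs(s)@BT-DISH)*1000
E
python3 - <<'E'
from h import *
s=st(); R=Rs(s); print("ball",balld(s))
rows(s["tcp_pos"],R,[(tcp([-70,0,110]),Rw),(tcp([-42,0,60]),Rw)],smax=.025,n=60)
E
```

```text
t 9.35 p [ 0.3571 -0.2058  0.4454] rot [ 179.9894   14.5964 -176.5603] F [ 0.2044 -0.2735 -1.6461] w 0.0157 j [ -4.1 -17.6 -14.   -1.9 -79.1 -82.3]
ball [-93.1902  40.3836 238.2313]
[([0.08, -0.17, 0.56], [-0.0, -0.07, -0.0]), ([0.09, -0.17, 0.55], [-0.0, -0.07, -0.01]), ([0.09, -0.17, 0.56], [-0.0, -0.07, 0.0]), ([0.09, -0.17, 0.55], [-0.0, -0.07, -0.0]), ([0.1, -0.17, 0.56], [-0.0, -0.07, -0.01])]
[([0.11, -0.16, 0.55], [-0.0, -0.08, 0.0]), ([-0.09, -0.0, 0.47], [-0.0, 0.0, 0.0]), ([-0.09, -0.0, 0.47], [-0.0, 0.0, 0.0]), ([-0.1, -0.0, 0.47], [-0.0, 0.0, 0.0])]
rows 9
```

>>> {"name": "apply_moves", "arguments": {
  "targets": [
    [[0.08, -0.17, 0.55], [0, -0.07, 0], 8],
    [[0.09, -0.17, 0.55], [0, -0.07, 0], 8],
    [[0.09, -0.17, 0.55], [0, -0.07, 0], 8],
    [[0.09, -0.17, 0.55], [0, -0.07, 0], 8],
    [[0.1, -0.17, 0.55], [0, -0.07, 0], 8]
  ]
}}

```text
time_s: 9.85
tcp_pos: [0.3724, -0.2376, 0.3303]
eef_rot: [180.0, 17.5, -176.4]
contact_force: [0.2, -0.3, 0.1]
gripper_width: 0.0157
```

Run:
```python
from h import *
s=st(); R=Rs(s); print("ball",balld(s))
rows(s["tcp_pos"],R,[(tcp([-60,0,90]),Rw),(tcp([-42,0,50]),Rw)],smax=.018,n=60)
```

```text
t 9.85 p [ 0.3724 -0.2376  0.3303] rot [ 179.9833   17.4654 -176.408 ] F [ 0.1985 -0.2743  0.11  ] w 0.0157 j [-10.7 -14.1 -25.5  -4.8 -61.7 -74. ]
ball [-73.0572   8.0207 128.1322]
[([0.0, -0.07, 0.34], [0.0, -0.02, -0.0]), ([0.01, -0.06, 0.34], [0.0, -0.02, -0.0]), ([0.0, -0.07, 0.34], [0.0, -0.03, -0.0]), ([-0.04, -0.0, 0.36], [0.0, 0.0, -0.0]), ([-0.04, -0.0, 0.37], [0.0, 0.0, -0.0])]
[([-0.03, -0.0, 0.36], [0.0, 0.0, -0.0])]
rows 6
```

>>> {"name": "apply_moves", "arguments": {
  "targets": [
    [[0, -0.07, 0.34], [0, -0.02, 0], 8],
    [[0, -0.06, 0.34], [0, -0.02, 0], 8],
    [[0, -0.07, 0.34], [0, -0.02, 0], 8],
    [[-0.04, 0, 0.36], [0, 0, 0], 8],
    [[-0.04, 0, 0.36], [0, 0, 0], 8]
  ]
}}

```text
time_s: 10.35
tcp_pos: [0.3953, -0.2394, 0.2562]
eef_rot: [179.7, 17.5, -176.2]
contact_force: [0.3, -1.3, -1.2]
gripper_width: 0.016
```

Run:
```python
from h import *
from plant import r
s,c,T=wrist("w8"); R=Rs(s); print("ball",balld(s))
cv2.imwrite("pics/w8z.png",cv2.resize(c["img"][60:260,130:370],None,fx=3,fy=3,interpolation=cv2.INTER_CUBIC))
t=r.capture("scene"); cv2.imwrite("pics/s8.png",cv2.resize(t["img"][70:220,120:270],None,fx=4,fy=4,interpolation=cv2.INTER_CUBIC))
rows(s["tcp_pos"],R,[(tcp([-42,0,30]),Rw),(tcp([-42,0,12]),Rw)],smax=.012,n=60)
```

```text
t 10.35 p [ 0.3953 -0.2394  0.2562] rot [ 179.7425   17.4546 -176.1876] F [ 0.2901 -1.2634 -1.1582] w 0.016 j [-10.7  -9.  -31.1  -5.8 -51.2 -72.5]
ball [-50.3233   5.7918  54.0328]
[([0.01, -0.04, 0.22], [0.01, -0.02, 0.01]), ([0.0, -0.04, 0.21], [0.02, -0.03, 0.01]), ([0.01, -0.04, 0.22], [0.01, -0.02, 0.01]), ([0.07, 0.0, 0.21], [0.0, 0.0, -0.0]), ([0.07, 0.0, 0.22], [0.0, 0.0, -0.0])]
rows 5
```

View pics/w8z.png

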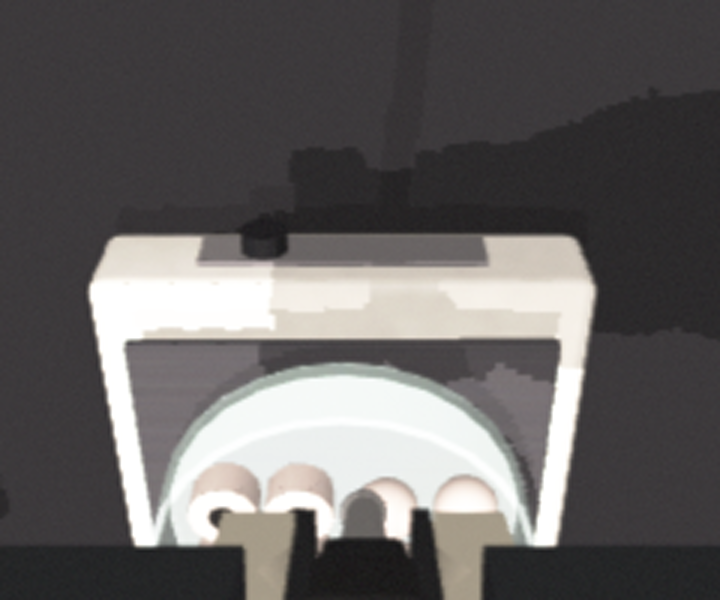

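View pics/s8.png

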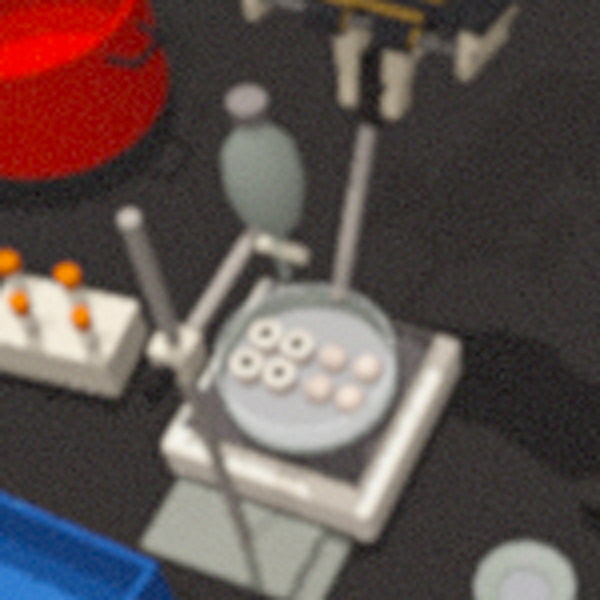

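>>> {"name": "apply_moves", "arguments": {
  "targets": [
    [[0, -0.05, 0.25], [0.02, -0.03, 0.01], 8],
    [[0, -0.05, 0.25], [0.02, -0.03, 0.01], 8],
    [[0, -0.05, 0.22], [0.01, -0.02, 0.01], 8]
  ]
}}

```text
time_s: 10.75
tcp_pos: [0.4044, -0.2428, 0.2283]
eef_rot: [-179.9, 18.0, -176.2]
contact_force: [-0.5, 0.9, -0.2]
gripper_width: 0.0157
```

Run:
```python
from h import *
s=st(); R=Rs(s); print("ball",balld(s))
rows(s["tcp_pos"],R,[(tcp([-42,0,14]),Rw)],smax=.010,n=60)
```

```text
t 10.75 p [ 0.4044 -0.2428  0.2283] rot [-179.9446   17.9645 -176.2009] F [-0.4637  0.9215 -0.2332] w 0.0157 j [-10.8  -6.8 -33.2  -6.1 -46.3 -71.9]
ball [-40.2068   0.9305  27.0611]
[([0.07, -0.01, 0.15], [0.0, -0.0, 0.01]), ([0.08, -0.01, 0.15], [0.0, -0.0, 0.01])]
rows 2
```

>>> {"name": "apply_moves", "arguments": {
  "targets": [
    [[0.08, -0.01, 0.17], [0, 0, 0.01], 8],
    [[0.08, -0.01, 0.17], [0, 0, 0], 8],
    [[0, 0, 0], [0, 0, 0], 8]
  ]
}}

```text
time_s: 11.05
tcp_pos: [0.4021, -0.2431, 0.2118]
eef_rot: [180.0, 17.9, -176.2]
contact_force: [-1.2, 0.7, -0.7]
gripper_width: 0.0157
```

>>> {"name": "apply_moves", "arguments": {
  "targets": [
    [[0.02, 0, 0.06], [0, 0, 0], 8],
    [[0, 0, 0], [0, 0, 0], 8]
  ]
}}

```text
time_s: 11.25
tcp_pos: [0.4022, -0.2432, 0.2097]
eef_rot: [-180.0, 17.9, -176.2]
contact_force: [0.2, -0.5, -0.0]
gripper_width: 0.0157
```

Run:
```python
from h import *
s=st(); R=Rs(s); print("ball",balld(s))
```

```text
t 11.25 p [ 0.4022 -0.2432  0.2097] rot [-179.9804   17.9129 -176.2174] F [ 0.2468 -0.5398 -0.0432] w 0.0157 j [-10.9  -5.8 -34.9  -6.5 -43.8 -71.3]
ball [-42.5279   0.7598   8.3374]
```

>>> {"name": "apply_moves", "arguments": {
  "targets": [
    [[0.01, 0, 0.04], [0, 0, 0], 8],
    [[0, 0, 0], [0, 0, 0], 8]
  ]
}}

```text
time_s: 11.45
tcp_pos: [0.4029, -0.2435, 0.2089]
eef_rot: [-179.9, 18.0, -176.2]
contact_force: [-0.2, 0.7, 1.4]
gripper_width: 0.0155
```

>>> {"name": "apply_moves", "arguments": {
  "targets": [
    [[0.01, 0, 0.04], [0, 0, 0], 8],
    [[0, 0, 0], [0, 0, 0], 8]
  ]
}}

```text
time_s: 11.65
tcp_pos: [0.4036, -0.2437, 0.208]
eef_rot: [-179.9, 18.1, -176.2]
contact_force: [-1.2, 1.0, 2.7]
gripper_width: 0.0155
```

Run:
```python
from h import *
s=st(); R=Rs(s); print("ball",balld(s))
```

```text
t 11.65 p [ 0.4036 -0.2437  0.208 ] rot [-179.8911   18.1089 -176.1896] F [-1.2066  0.9768  2.6974] w 0.0155 j [-10.9  -5.7 -35.1  -6.5 -43.2 -71.2]
ball [-40.7488  -0.0231   7.0632]
```

```bash
cat > arc.py <<'E'
import sys
from h import *
# usage: arc.py rad z dth n [gain]
rad,z,dth,n=[float(x) for x in sys.argv[1:5]]
s=st(); R=Rs(s); b=balld(s); th=np.degrees(np.arctan2(b[1],b[0]))%360
print("ball",b,"th",th,"r",np.hypot(b[0],b[1]))
w=[]; r0=np.hypot(b[0],b[1])
for i in range(1,int(n)+1):
    a=np.radians(th+dth*i); rr=r0+(rad-r0)*min(1,i/2); w.append((tcp([rr*np.cos(a),rr*np.sin(a),b[2]+(z-b[2])*min(1,i/2)]),Rw))
rows(s["tcp_pos"],R,w,smax=.1,n=60)
E
python3 arc.py 38 5.5 16 5
```

```text
t 11.65 p [ 0.4036 -0.2437  0.208 ] rot [-179.8911   18.1089 -176.1896] F [-1.2066  0.9768  2.6974] w 0.0155 j [-10.9  -5.7 -35.1  -6.5 -43.2 -71.2]
ball [-40.7488  -0.0231   7.0632] th 180.03250404412535 r 40.74880372849502
[([-0.07, -0.27, 0.04], [-0.01, 0.01, 0.02]), ([-0.13, -0.23, 0.06], [0.0, 0.0, 0.0]), ([-0.16, -0.2, 0.05], [0.0, 0.0, 0.0]), ([-0.21, -0.15, 0.07], [0.0, 0.0, 0.0]), ([-0.24, -0.08, 0.08], [0.0, 0.0, 0.0])]
rows 5
```

>>> {"name": "apply_moves", "arguments": {
  "targets": [
    [[-0.07, -0.27, 0.04], [-0.01, 0.01, 0.02], 8],
    [[-0.13, -0.23, 0.06], [0, 0, 0], 8],
    [[-0.16, -0.2, 0.05], [0, 0, 0], 8]
  ]
}}

```text
time_s: 11.95
tcp_pos: [0.4214, -0.2708, 0.2077]
eef_rot: [180.0, 18.1, -176.3]
contact_force: [-1.3, 0.5, 2.0]
gripper_width: 0.0159
```

```bash
python3 arc.py 38 5.5 16 5
```

```text
t 11.95 p [ 0.4214 -0.2708  0.2077] rot [ 179.9798   18.1377 -176.2815] F [-1.3074  0.5002  1.9986] w 0.0159 j [-14.8  -2.1 -31.1  -8.2 -44.  -66.4]
ball [-24.5793 -28.0216   6.775 ] th 228.74414605739304 r 37.2739928158052
[([-0.21, -0.14, 0.08], [0.01, 0.02, 0.01]), ([-0.23, -0.09, 0.09], [-0.0, -0.0, 0.0]), ([-0.25, -0.01, 0.08], [-0.0, -0.0, 0.0]), ([-0.24, 0.07, 0.08], [-0.0, -0.0, 0.0]), ([-0.22, 0.14, 0.07], [-0.0, -0.0, 0.0])]
rows 5
```

>>> {"name": "apply_moves", "arguments": {
  "targets": [
    [[-0.21, -0.14, 0.1], [0, 0.02, 0], 8],
    [[-0.23, -0.09, 0.1], [0, 0, 0], 8],
    [[-0.24, -0.02, 0.09], [0, 0, 0], 8]
  ]
}}

```text
time_s: 12.25
tcp_pos: [0.4522, -0.279, 0.2036]
eef_rot: [179.7, 17.7, -176.4]
contact_force: [-4.3, 7.3, 5.7]
gripper_width: 0.0158
```

```bash
python3 arc.py 38 5.5 16 5
```

```text
t 12.25 p [ 0.4522 -0.279   0.2036] rot [ 179.7435   17.7365 -176.4324] F [-4.3369  7.3294  5.6521] w 0.0158 j [-14.9   1.5 -28.1  -8.3 -44.  -66.3]
ball [  4.6409 -37.7519   1.9384] th 277.0083354358658 r 38.03606501308542
[([-0.24, 0.09, 0.04], [0.03, -0.03, -0.0]), ([-0.23, 0.13, 0.03], [0.0, -0.0, -0.0]), ([-0.17, 0.2, 0.06], [0.0, -0.0, -0.0]), ([-0.11, 0.23, 0.03], [0.0, -0.0, -0.0]), ([-0.05, 0.26, 0.02], [0.0, -0.0, -0.0])]
rows 5
```

>>> {"name": "apply_moves", "arguments": {
  "targets": [
    [[-0.21, 0.1, 0.03], [0.03, -0.03, 0], 8],
    [[-0.2, 0.15, 0.03], [0, 0, 0], 8]
  ]
}}

```text
time_s: 12.45
tcp_pos: [0.4692, -0.2686, 0.2054]
eef_rot: [180.0, 17.8, -176.5]
contact_force: [-3.8, 1.3, 5.6]
gripper_width: 0.0156
```

```bash
python3 arc.py 38 5.5 14 5
```

```text
t 12.45 p [ 0.4692 -0.2686  0.2054] rot [ 179.9639   17.7947 -176.4917] F [-3.7531  1.252   5.6045] w 0.0156 j [-12.6   1.9 -27.8  -7.2 -43.3 -69.4]
ball [ 22.3934 -29.1343   3.8422] th 307.5468357291926 r 36.74598297519066
[([-0.16, 0.15, 0.04], [0.0, -0.03, -0.01]), ([-0.13, 0.18, 0.02], [0.0, 0.0, -0.0]), ([-0.06, 0.22, 0.02], [0.0, 0.0, -0.0]), ([-0.02, 0.24, 0.01], [0.0, 0.0, -0.0]), ([0.04, 0.22, -0.02], [0.0, 0.0, -0.0])]
rows 5
```

>>> {"name": "apply_moves", "arguments": {
  "targets": [
    [[-0.17, 0.16, 0.04], [0, -0.02, 0], 8],
    [[-0.13, 0.19, 0.02], [0, 0, 0], 8],
    [[-0.06, 0.22, 0.01], [0, 0, 0], 8]
  ]
}}

```text
time_s: 12.75
tcp_pos: [0.486, -0.2453, 0.2076]
eef_rot: [-179.9, 18.0, -176.5]
contact_force: [-1.5, -1.7, 2.4]
gripper_width: 0.0155
```

```bash
python3 arc.py 38 5 14 5;  python3 - <<'E'
from h import *
from plant import r
t=r.capture("scene"); cv2.imwrite("pics/s9.png",cv2.resize(t["img"][70:220,120:270],None,fx=4,fy=4,interpolation=cv2.INTER_CUBIC))
E
```

```text
t 12.75 p [ 0.486  -0.2453  0.2076] rot [-179.91     18.0358 -176.5123] F [-1.543  -1.6901  2.3929] w 0.0155 j [ -8.9   1.6 -28.6  -5.5 -42.2 -74.2]
ball [41.1963 -7.2898  6.4578] th 349.96520127038195 r 41.83635605077449
[([0.04, 0.24, 0.01], [-0.02, 0.0, -0.01]), ([0.09, 0.22, -0.02], [0.0, 0.0, -0.0]), ([0.09, 0.21, -0.03], [0.0, 0.0, -0.0]), ([0.14, 0.18, -0.04], [0.0, 0.0, -0.0]), ([0.18, 0.14, -0.06], [0.0, 0.0, -0.0])]
rows 5
```

View pics/s9.png

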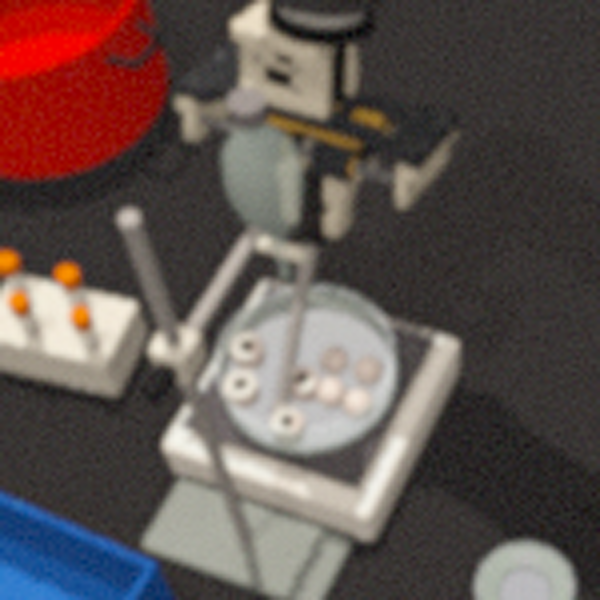

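The rod tip is on the post side, with drums being driven towards the balls. All beads are still in the dish, so I'll continue round.

>>> {"name": "apply_moves", "arguments": {
  "targets": [
    [[0.05, 0.22, 0.03], [-0.02, 0, 0], 8],
    [[0.08, 0.22, 0], [0, 0, 0], 8],
    [[0.1, 0.21, -0.03], [0, 0, 0], 8]
  ]
}}

```text
time_s: 13.1
tcp_pos: [0.4743, -0.2205, 0.2045]
eef_rot: [-179.9, 17.8, -176.5]
contact_force: [-3.2, -6.0, 5.2]
gripper_width: 0.0159
```

```bash
python3 arc.py 38 5 14 5
```

```text
t 13.1 p [ 0.4743 -0.2205  0.2045] rot [-179.8582   17.8231 -176.5012] F [-3.2265 -5.9643  5.2392] w 0.0159 j [ -5.4  -0.6 -31.9  -3.9 -41.1 -78.6]
ball [30.5822 18.0748  3.0167] th 30.58418377834503 r 35.524196987095806
[([0.11, 0.18, -0.05], [-0.02, -0.02, -0.01]), ([0.14, 0.16, -0.08], [-0.0, -0.0, -0.0]), ([0.2, 0.1, -0.06], [-0.0, -0.0, -0.0]), ([0.22, 0.04, -0.07], [-0.0, -0.0, -0.0]), ([0.22, -0.01, -0.07], [-0.0, -0.0, -0.0])]
rows 5
```

>>> {"name": "apply_moves", "arguments": {
  "targets": [
    [[0.11, 0.19, -0.05], [-0.02, -0.02, 0], 8],
    [[0.14, 0.17, -0.06], [0, 0, 0], 8],
    [[0.2, 0.12, -0.06], [0, 0, 0], 8]
  ]
}}

```text
time_s: 13.4
tcp_pos: [0.4549, -0.2018, 0.2069]
eef_rot: [-179.9, 18.3, -176.5]
contact_force: [2.6, -7.9, 0.6]
gripper_width: 0.0158
```

```bash
python3 arc.py 38 5 14 5
```

```text
t 13.4 p [ 0.4549 -0.2018  0.2069] rot [-179.9256   18.2959 -176.4996] F [ 2.5968 -7.8838  0.6488] w 0.0158 j [ -2.8  -3.8 -35.1  -2.9 -40.5 -81.8]
ball [13.5639 38.114   6.311 ] th 70.41052374940185 r 40.4555641117991
[([0.22, 0.01, -0.07], [-0.01, 0.04, -0.01]), ([0.22, -0.03, -0.06], [-0.0, -0.0, -0.0]), ([0.22, -0.07, -0.06], [-0.0, -0.0, -0.0]), ([0.19, -0.11, -0.07], [-0.0, -0.0, -0.0]), ([0.16, -0.16, -0.05], [-0.0, -0.0, -0.0])]
rows 5
```

>>> {"name": "apply_moves", "arguments": {
  "targets": [
    [[0.22, -0.01, 0.0], [-0.01, 0.02, 0], 8],
    [[0.2, -0.05, -0.02], [0, 0, 0], 8]
  ]
}}

```text
time_s: 13.6
tcp_pos: [0.4405, -0.2053, 0.2047]
eef_rot: [-179.8, 18.5, -176.4]
contact_force: [1.7, -0.3, 3.6]
gripper_width: 0.0156
```

```bash
python3 arc.py 37 4 14 5;  python3 - <<'E'
from h import *
from plant import r
t=r.capture("scene"); cv2.imwrite("pics/s10.png",cv2.resize(t["img"][70:220,120:270],None,fx=4,fy=4,interpolation=cv2.INTER_CUBIC))
E
```

```text
t 13.6 p [ 0.4405 -0.2053  0.2047] rot [-179.8348   18.5494 -176.3583] F [ 1.7377 -0.3445  3.6299] w 0.0156 j [ -3.5  -4.9 -36.4  -3.2 -40.2 -80.8]
ball [-0.5078 35.5504  4.594 ] th 90.81828611575376 r 35.55399138540225
[([0.17, -0.02, -0.08], [-0.02, 0.07, 0.0]), ([0.21, -0.07, -0.06], [0.0, -0.0, 0.0]), ([0.17, -0.13, -0.05], [0.0, -0.0, 0.0]), ([0.14, -0.17, -0.05], [0.0, -0.0, 0.0]), ([0.09, -0.2, -0.03], [0.0, -0.0, 0.0])]
rows 5
```

View pics/s10.png

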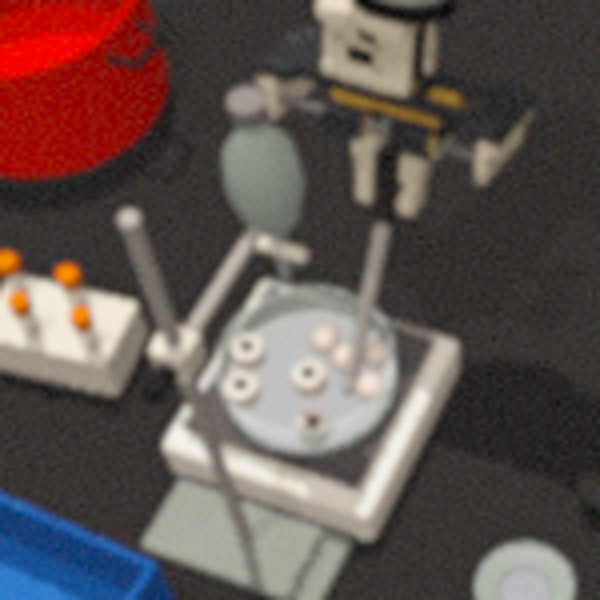

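>>> {"name": "apply_moves", "arguments": {
  "targets": [
    [[0.19, -0.02, -0.07], [-0.02, 0.03, 0], 8],
    [[0.21, -0.07, -0.06], [0, 0, 0], 8],
    [[0.18, -0.13, -0.05], [0, 0, 0], 8]
  ]
}}

```text
time_s: 13.95
tcp_pos: [0.418, -0.2159, 0.2066]
eef_rot: [-179.9, 18.8, -176.3]
contact_force: [6.6, -3.5, 2.3]
gripper_width: 0.0158
```

```bash
python3 arc.py 38 4 14 5
```

```text
t 13.95 p [ 0.418  -0.2159  0.2066] rot [-179.9211   18.7607 -176.2571] F [ 6.629  -3.5192  2.3077] w 0.0158 j [ -5.8  -6.6 -37.   -4.5 -41.1 -77.5]
ball [-23.129   26.8353   6.8932] th 130.75762426644113 r 35.427204166762806
[([0.12, -0.14, -0.04], [-0.0, 0.1, 0.02]), ([0.14, -0.19, -0.01], [-0.0, -0.0, -0.0]), ([0.06, -0.22, -0.01], [-0.0, -0.0, -0.0]), ([-0.0, -0.23, -0.0], [-0.0, -0.0, -0.0]), ([-0.06, -0.23, 0.01], [-0.0, -0.0, -0.0])]
rows 5
```

>>> {"name": "apply_moves", "arguments": {
  "targets": [
    [[0.13, -0.17, 0.02], [0, 0.08, 0.02], 8],
    [[0.12, -0.2, 0.01], [0, 0, 0], 8],
    [[0.04, -0.22, 0.01], [0, 0, 0], 8]
  ]
}}

```text
time_s: 14.25
tcp_pos: [0.4077, -0.2396, 0.2018]
eef_rot: [179.9, 18.2, -176.4]
contact_force: [1.0, 3.5, 6.2]
gripper_width: 0.0157
```

```bash
python3 arc.py 38 4 14 5
```

```text
t 14.25 p [ 0.4077 -0.2396  0.2018] rot [ 179.8609   18.1526 -176.4197] F [0.9844 3.5087 6.1647] w 0.0157 j [-10.3  -5.1 -35.5  -6.6 -42.2 -71.9]
ball [-36.2737   4.1181   0.8848] th 173.52298798036546 r 36.50672415609682
[([-0.01, -0.22, -0.05], [0.02, 0.02, -0.0]), ([-0.05, -0.22, -0.02], [-0.0, -0.0, -0.0]), ([-0.1, -0.21, 0.03], [-0.0, -0.0, -0.0]), ([-0.15, -0.17, 0.05], [-0.0, -0.0, -0.0]), ([-0.18, -0.12, 0.06], [-0.0, -0.0, -0.0])]
rows 5
```

>>> {"name": "apply_moves", "arguments": {
  "targets": [
    [[0, -0.22, -0.04], [0.02, 0.02, 0], 8],
    [[-0.05, -0.22, -0.02], [0, 0, 0], 8],
    [[-0.1, -0.22, 0.03], [0, 0, 0], 8]
  ]
}}

```text
time_s: 14.55
tcp_pos: [0.4112, -0.264, 0.2026]
eef_rot: [179.6, 17.6, -176.5]
contact_force: [-1.5, 3.9, 6.7]
gripper_width: 0.0155
```

```bash
python3 arc.py 38 4.5 14 5;  python3 - <<'E'
from h import *
from plant import r
t=r.capture("scene"); cv2.imwrite("pics/s11.png",cv2.resize(t["img"][70:220,120:270],None,fx=4,fy=4,interpolation=cv2.INTER_CUBIC))
E
```

```text
t 14.55 p [ 0.4112 -0.264   0.2026] rot [ 179.5894   17.6054 -176.5189] F [-1.4707  3.8764  6.6536] w 0.0155 j [-14.3  -2.7 -32.4  -8.2 -44.  -67. ]
ball [-35.5798 -19.9251   0.72  ] th 209.24936511236953 r 40.77903932450725
[([-0.15, -0.15, 0.02], [0.05, -0.05, -0.01]), ([-0.21, -0.13, 0.01], [-0.0, 0.0, -0.0]), ([-0.2, -0.1, 0.07], [-0.0, 0.0, -0.0]), ([-0.21, -0.04, 0.07], [-0.0, 0.0, -0.0]), ([-0.22, 0.0, 0.07], [-0.0, 0.0, -0.0])]
rows 5
```

View pics/s11.png

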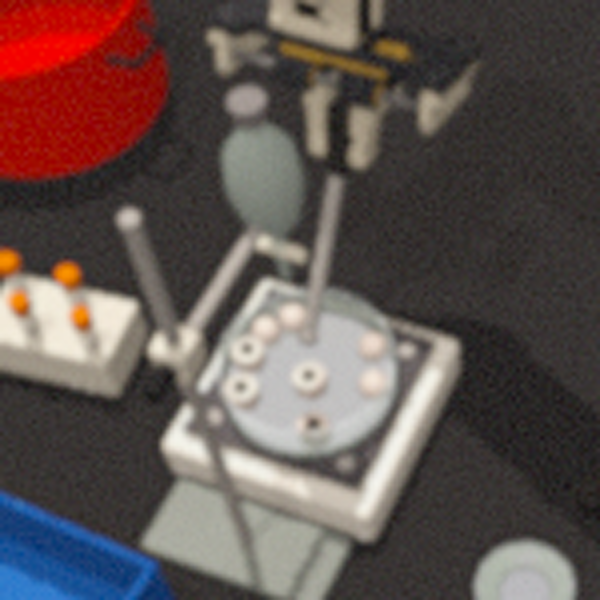

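>>> {"name": "apply_moves", "arguments": {
  "targets": [
    [[-0.15, -0.15, 0.02], [0.04, -0.04, 0], 8],
    [[-0.2, -0.13, 0.03], [0, 0, 0], 8],
    [[-0.21, -0.09, 0.06], [0, 0, 0], 8]
  ]
}}

```text
time_s: 14.9
tcp_pos: [0.4314, -0.2756, 0.2019]
eef_rot: [179.4, 17.4, -176.7]
contact_force: [-4.0, 1.2, 8.3]
gripper_width: 0.0161
```

```bash
python3 arc.py 37 4.5 14 5
```

```text
t 14.9 p [ 0.4314 -0.2756  0.2019] rot [ 179.3697   17.3657 -176.6811] F [-4.0398  1.2025  8.3235] w 0.0161 j [-15.4  -0.1 -29.6  -8.7 -44.5 -65.8]
ball [-16.7728 -32.4158  -0.3737] th 242.64177994898338 r 36.49808813781956
[([-0.17, -0.05, 0.02], [0.07, -0.08, -0.03]), ([-0.23, -0.03, 0.01], [-0.0, 0.0, -0.0]), ([-0.22, 0.03, 0.07], [-0.0, 0.0, -0.0]), ([-0.19, 0.08, 0.06], [-0.0, 0.0, -0.0]), ([-0.18, 0.13, 0.06], [-0.0, 0.0, -0.0])]
rows 5
```

>>> {"name": "apply_moves", "arguments": {
  "targets": [
    [[-0.17, -0.06, -0.03], [0.05, -0.06, -0.03], 8],
    [[-0.22, -0.03, 0], [0, 0, 0], 8],
    [[-0.2, 0.04, 0.05], [0, 0, 0], 8]
  ]
}}

```text
time_s: 15.2
tcp_pos: [0.4491, -0.2752, 0.2045]
eef_rot: [179.4, 17.1, -176.6]
contact_force: [-3.7, -1.4, 6.1]
gripper_width: 0.0157
```

```bash
python3 arc.py 37 4.5 14 5
```

```text
t 15.2 p [ 0.4491 -0.2752  0.2045] rot [ 179.4377   17.0546 -176.5726] F [-3.7184 -1.4027  6.0907] w 0.0157 j [-14.5   1.2 -28.1  -8.1 -44.9 -67. ]
ball [  0.1749 -33.09     1.6586] th 270.30291111694817 r 33.090494623548224
[([-0.15, 0.01, 0.05], [0.06, -0.12, -0.02]), ([-0.22, 0.03, 0.04], [0.0, 0.0, -0.0]), ([-0.17, 0.13, 0.05], [0.0, 0.0, -0.0]), ([-0.14, 0.18, 0.05], [0.0, 0.0, -0.0]), ([-0.1, 0.2, 0.03], [0.0, 0.0, -0.0])]
rows 5
```

>>> {"name": "apply_moves", "arguments": {
  "targets": [
    [[-0.19, 0.0, 0.04], [0.05, -0.1, 0], 8],
    [[-0.22, 0.04, 0.04], [0, 0, 0], 8],
    [[-0.19, 0.13, 0.04], [0, 0, 0], 8]
  ]
}}

```text
time_s: 15.5
tcp_pos: [0.4679, -0.2666, 0.2038]
eef_rot: [179.6, 17.1, -176.7]
contact_force: [-2.3, -2.3, 6.8]
gripper_width: 0.0155
```

```bash
python3 arc.py 37 4.5 14 5;  python3 - <<'E'
from h import *
from plant import r
t=r.capture("scene"); cv2.imwrite("pics/s12.png",cv2.resize(t["img"][70:220,120:270],None,fx=4,fy=4,interpolation=cv2.INTER_CUBIC))
E
```

```text
t 15.5 p [ 0.4679 -0.2666  0.2038] rot [ 179.5505   17.1065 -176.7254] F [-2.3056 -2.2982  6.7781] w 0.0155 j [-12.5   2.2 -27.6  -7.2 -44.1 -69.6]
ball [ 19.6644 -26.2966   0.9898] th 306.78895240229076 r 32.83595201439779
[([-0.13, 0.12, 0.04], [0.04, -0.11, -0.04]), ([-0.16, 0.16, 0.0], [0.0, -0.0, 0.0]), ([-0.07, 0.21, 0.03], [0.0, -0.0, 0.0]), ([-0.02, 0.23, 0.0], [0.0, -0.0, 0.0]), ([0.04, 0.22, -0.01], [0.0, -0.0, 0.0])]
rows 5
```

View pics/s12.png

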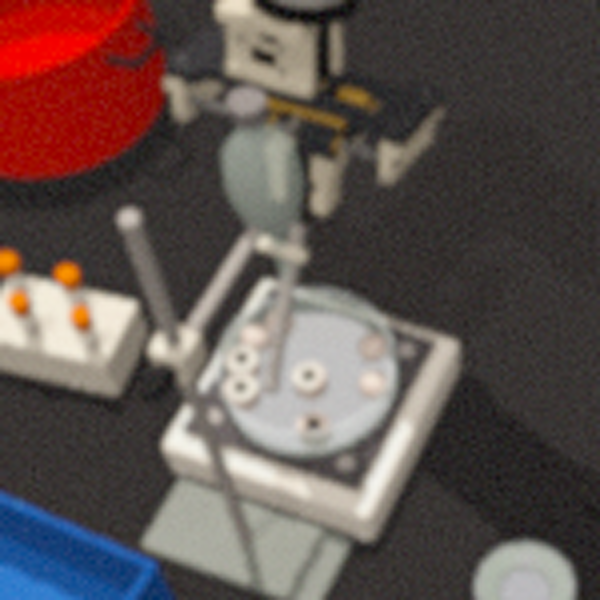

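>>> {"name": "apply_moves", "arguments": {
  "targets": [
    [[-0.18, 0.12, 0.0], [0.03, -0.06, 0], 8],
    [[-0.17, 0.17, 0], [0, 0, 0], 8],
    [[-0.09, 0.21, 0.02], [0, 0, 0], 8]
  ]
}}

```text
time_s: 15.85
tcp_pos: [0.4814, -0.2449, 0.2061]
eef_rot: [179.6, 17.1, -176.9]
contact_force: [-0.8, -1.9, 4.8]
gripper_width: 0.0157
```

```bash
python3 arc.py 37 4.5 14 5
```

```text
t 15.85 p [ 0.4814 -0.2449  0.2061] rot [ 179.608    17.0814 -176.881 ] F [-0.7896 -1.9421  4.8395] w 0.0157 j [ -9.1   1.8 -28.2  -5.7 -43.4 -74.2]
ball [34.4385 -5.9124  3.2581] th 350.2583646174825 r 34.94232426471608
[([0.03, 0.22, 0.02], [0.03, -0.11, -0.06]), ([0.01, 0.22, -0.02], [0.0, -0.0, 0.0]), ([0.09, 0.21, -0.03], [0.0, -0.0, 0.0]), ([0.14, 0.17, -0.04], [0.0, -0.0, 0.0]), ([0.17, 0.14, -0.06], [0.0, -0.0, 0.0])]
rows 5
```

>>> {"name": "apply_moves", "arguments": {
  "targets": [
    [[0.02, 0.22, 0.0], [0.02, -0.06, -0.03], 8],
    [[0.03, 0.22, -0.02], [0, 0, 0], 8],
    [[0.09, 0.21, -0.03], [0, 0, 0], 8]
  ]
}}

```text
time_s: 16.15
tcp_pos: [0.4723, -0.218, 0.2053]
eef_rot: [179.9, 17.3, -176.6]
contact_force: [-4.0, -7.0, 5.6]
gripper_width: 0.0157
```

```bash
python3 arc.py 37 4.5 14 5
```

```text
t 16.15 p [ 0.4723 -0.218   0.2053] rot [ 179.8859   17.3464 -176.6285] F [-3.9682 -6.9684  5.5609] w 0.0157 j [ -5.2  -0.6 -31.7  -4.  -41.9 -78.9]
ball [27.6362 21.1125  2.9365] th 37.37783880891573 r 34.77784638425369
[([0.17, 0.17, -0.04], [0.01, -0.08, -0.03]), ([0.16, 0.14, -0.07], [-0.0, -0.0, 0.0]), ([0.2, 0.07, -0.07], [-0.0, -0.0, 0.0]), ([0.21, 0.01, -0.07], [-0.0, -0.0, 0.0]), ([0.21, -0.04, -0.07], [-0.0, -0.0, 0.0])]
rows 5
```

>>> {"name": "apply_moves", "arguments": {
  "targets": [
    [[0.16, 0.17, -0.04], [0.01, -0.05, -0.02], 8],
    [[0.17, 0.14, -0.05], [0, 0, 0], 8],
    [[0.21, 0.08, -0.06], [0, 0, 0], 8]
  ]
}}

```text
time_s: 16.45
tcp_pos: [0.4481, -0.2016, 0.2051]
eef_rot: [-180.0, 17.9, -176.4]
contact_force: [3.1, -1.3, 2.5]
gripper_width: 0.0159
```

```bash
python3 arc.py 36 4 14 5;  python3 - <<'E'
from h import *
from plant import r
t=r.capture("scene"); cv2.imwrite("pics/s13.png",cv2.resize(t["img"][70:220,120:270],None,fx=4,fy=4,interpolation=cv2.INTER_CUBIC))
E
```

```text
t 16.45 p [ 0.4481 -0.2016  0.2051] rot [-179.9638   17.8976 -176.3564] F [ 3.0948 -1.3363  2.4761] w 0.0159 j [ -2.8  -4.1 -35.5  -3.  -40.8 -81.6]
ball [ 5.8445 39.1412  3.6969] th 81.50748402550163 r 39.57518207256338
[([0.23, -0.04, -0.07], [-0.0, -0.01, 0.01]), ([0.2, -0.09, -0.07], [-0.0, -0.0, -0.0]), ([0.19, -0.1, -0.06], [-0.0, -0.0, -0.0]), ([0.15, -0.14, -0.05], [-0.0, -0.0, -0.0]), ([0.13, -0.18, -0.04], [-0.0, -0.0, -0.0])]
rows 5
```

View pics/s13.png

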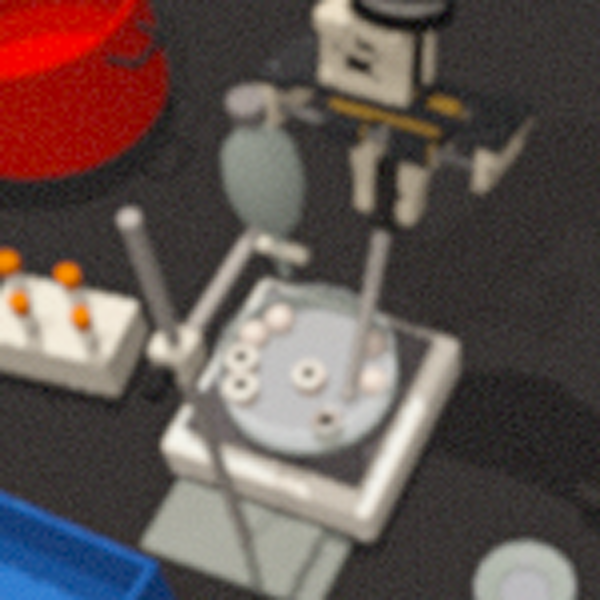

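Run:
```python
from h import *
c=dict(np.load("/tmp/scene0.npz"))
for n,(x,y),z in [("drum",(325,420),.067+.016),("drumc",(309,375),.083),("d",(241,357),.083),("d",(241,387),.083),("b",(375,378),.0795),("b",(374,345),.0795),("b",(278,317),.0795),("b",(255,333),.0795)]:
    p=ray(c,120+x/4,70+y/4,z); print(n,RD.T@(p-DISH)*1000)
```

```text
drum [44.7603 35.5959 16.    ]
drumc [10.0686  4.475  16.    ]
d [ 14.5616 -55.4399  16.    ]
d [ 41.1404 -41.702   16.    ]
b [-9.2302 54.6137 12.5   ]
b [-39.1676  39.9875  12.5   ]
b [-35.5989 -47.191   12.5   ]
b [-13.583  -57.5718  12.5   ]
```

>>> {"name": "apply_moves", "arguments": {
  "targets": [
    [[0.22, -0.06, -0.06], [0, 0, 0], 8],
    [[0.2, -0.09, -0.06], [0, 0, 0], 8],
    [[0.19, -0.12, -0.05], [0, 0, 0], 8]
  ]
}}

```text
time_s: 16.8
tcp_pos: [0.4219, -0.2136, 0.2049]
eef_rot: [-180.0, 18.1, -176.2]
contact_force: [6.3, -2.7, 1.5]
gripper_width: 0.016
```

```bash
python3 arc.py 37 4 14 5
```

```text
t 16.8 p [ 0.4219 -0.2136  0.2049] rot [-179.9772   18.0891 -176.2494] F [ 6.2569 -2.6515  1.5121] w 0.016 j [ -5.3  -5.9 -36.7  -4.2 -41.4 -78.3]
ball [-20.6338  29.0221   3.9102] th 125.41164571080431 r 35.60949009110522
[([0.16, -0.13, -0.06], [0.0, 0.01, 0.02]), ([0.13, -0.18, -0.04], [0.0, 0.0, -0.0]), ([0.07, -0.21, -0.02], [0.0, 0.0, -0.0]), ([0.02, -0.22, -0.01], [0.0, 0.0, -0.0]), ([-0.03, -0.23, 0.01], [0.0, 0.0, -0.0])]
rows 5
```

>>> {"name": "apply_moves", "arguments": {
  "targets": [
    [[0.16, -0.14, -0.05], [0, 0.01, 0.02], 8],
    [[0.12, -0.18, -0.02], [0, 0, 0], 8],
    [[0.06, -0.21, -0.01], [0, 0, 0], 8],
    [[0.02, -0.18, 0], [0, 0, 0], 8]
  ]
}}

```text
time_s: 17.2
tcp_pos: [0.4062, -0.2449, 0.2032]
eef_rot: [179.9, 18.0, -176.5]
contact_force: [1.6, 2.6, 4.7]
gripper_width: 0.0157
```

```bash
python3 arc.py 37 4 14 5;  python3 - <<'E'
from h import *
from plant import r
t=r.capture("scene"); cv2.imwrite("pics/s14.png",cv2.resize(t["img"][70:220,120:270],None,fx=4,fy=4,interpolation=cv2.INTER_CUBIC))
s=st(); b=balld(s)
rows(s["tcp_pos"],Rs(s),[(tcp([b[0],b[1],60]),Rw),(tcp([-65,0,120]),Rw),(tcp([-90,0,230]),Rw)],smax=.03,n=60)
E
```

```text
t 17.2 p [ 0.4062 -0.2449  0.2032] rot [ 179.8597   18.0364 -176.5391] F [1.59   2.6073 4.7432] w 0.0157 j [-11.2  -4.9 -35.   -6.8 -42.7 -71. ]
ball [-38.363   -1.3103   2.1185] th 181.95619902806405 r 38.385322110851455
[([-0.06, -0.22, -0.01], [0.01, 0.0, -0.02]), ([-0.11, -0.21, 0.01], [0.0, 0.0, 0.0]), ([-0.13, -0.18, 0.04], [0.0, 0.0, 0.0]), ([-0.16, -0.14, 0.06], [0.0, 0.0, 0.0]), ([-0.2, -0.09, 0.06], [0.0, 0.0, 0.0])]
rows 5
t 17.25 p [ 0.4063 -0.2455  0.2031] rot [ 179.8773   17.9994 -176.5323] F [-0.3206  0.3388  4.0801] w 0.0156 j [-11.3  -4.9 -34.9  -6.8 -42.8 -70.9]
[([-0.22, 0.0, -0.69], [0.01, -0.0, -0.01]), ([-0.23, 0.0, -0.69], [0.0, -0.0, -0.01]), ([0.06, 0.02, -0.54], [0.0, -0.0, 0.0]), ([0.05, 0.02, -0.55], [0.0, -0.0, 0.0]), ([0.06, 0.01, -0.54], [0.0, -0.0, 0.0])]
[([-0.06, 0.0, -0.7], [0.0, -0.0, 0.0]), ([-0.07, 0.0, -0.71], [0.0, -0.0, 0.0]), ([-0.06, 0.0, -0.7], [0.0, -0.0, 0.0]), ([-0.07, 0.0, -0.7], [0.0, -0.0, 0.0])]
rows 9
```

View pics/s14.png

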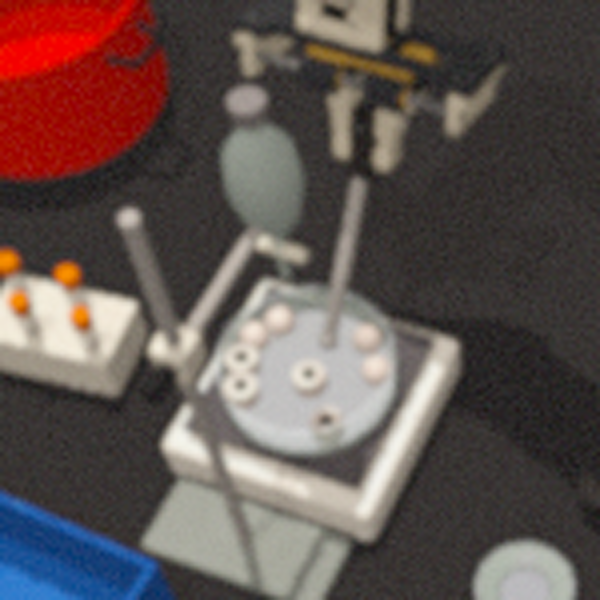

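Two rounds are done. Two balls and two drums sit on the left, two balls and one drum on the right, and one drum near the middle. The rod is clear of the beads on the -x side, so I lift it straight up.

>>> {"name": "apply_moves", "arguments": {
  "targets": [
    [[-0.12, 0, -0.35], [0, 0, 0], 8],
    [[-0.22, 0, -0.69], [0, 0, 0], 8],
    [[-0.15, 0, -0.55], [0, 0, 0], 8],
    [[0.06, 0, -0.6], [0, 0, 0], 8],
    [[0.06, 0, -0.6], [0, 0, 0], 8]
  ]
}}

```text
time_s: 17.75
tcp_pos: [0.3736, -0.2457, 0.3037]
eef_rot: [179.0, 16.0, -177.1]
contact_force: [0.5, -0.8, -1.8]
gripper_width: 0.0158
```

>>> {"name": "apply_moves", "arguments": {
  "targets": [
    [[0.06, 0, -0.6], [0, 0, 0], 8],
    [[-0.06, 0, -0.7], [0, 0, 0], 8],
    [[-0.06, 0, -0.7], [0, 0, 0], 8],
    [[0, 0, -0.5], [0, 0, 0], 8],
    [[0, 0, 0], [0, 0, 0], 8]
  ]
}}

```text
time_s: 18.25
tcp_pos: [0.3374, -0.2472, 0.397]
eef_rot: [178.4, 14.7, -177.4]
contact_force: [0.4, -0.4, -0.8]
gripper_width: 0.0154
```

Run:
```python
from h import *
s,c,T=wrist("w15"); print(balld(s))
M=c["mount"]
def pt(p):
    q=np.linalg.inv(M)@np.r_[p,1]; return c["cx"]+c["fx"]*q[0]/-q[2], c["cy"]-c["fy"]*q[1]/-q[2]
print("expected ball px",pt(BT))
cv2.imwrite("pics/w15z.png",cv2.resize(c["img"][210:270,210:290],None,fx=8,fy=8,interpolation=cv2.INTER_CUBIC))
```

```text
t 18.25 p [ 0.3374 -0.2472  0.397 ] rot [ 178.3581   14.7069 -177.4127] F [ 0.4173 -0.3877 -0.8223] w 0.0154 j [-14.7 -15.2 -16.8  -6.1 -74.9 -71.6]
[-115.0756    3.4611  190.0936]
expected ball px (np.float64(250.84749007379824), np.float64(230.67954516705748))
```

View pics/w15.png

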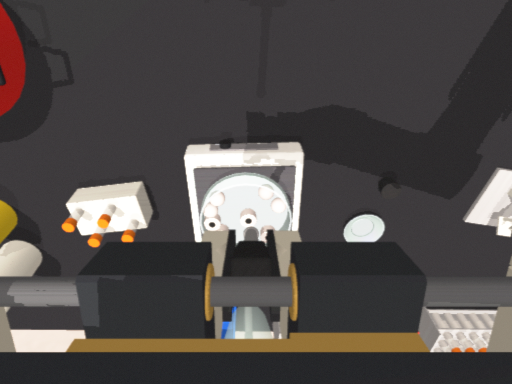

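View pics/w15z.png

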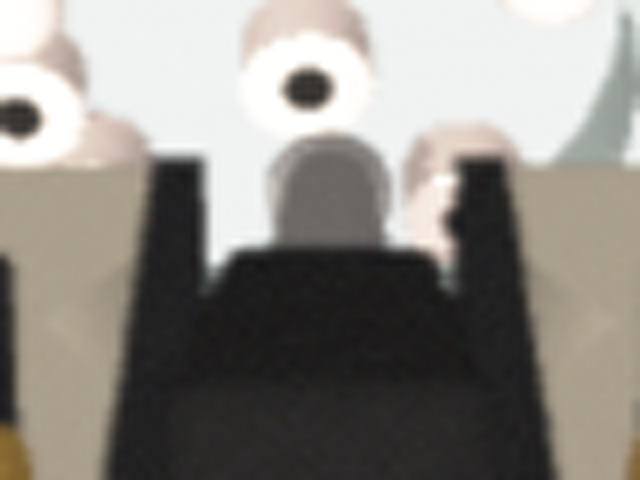

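Run:
```python
from h import *
c=dict(np.load("/tmp/w15.npz")); M=c["mount"]
def pt(p):
    q=np.linalg.inv(M)@np.r_[p,1]; return np.round([c["cx"]+c["fx"]*q[0]/-q[2], c["cy"]-c["fy"]*q[1]/-q[2]],2)
G=np.array([0,0,-.002]); off=np.array([ .94,0,.342])  # perpendicular approx
for ph in [-3,-2,-1,0,1,2,3]:
    Q=Ro.from_rotvec([0,ph,0],degrees=True).as_matrix()
    f=lambda p: pt(G+Q@(p-G))
    n=np.cross([0,1,0],UT)
    print(ph,f(BT),f(BT+.14*UT),[f(BT+.14*UT+s*.008*n) for s in(1,-1)])
```

```text
-3 [250.85 239.84] [251.03 255.23] [array([251.03, 269.44]), array([251.03, 241.13])]
-2 [250.85 236.78] [251.03 254.23] [array([251.03, 268.39]), array([251.03, 240.15])]
-1 [250.85 233.73] [251.03 253.23] [array([251.03, 267.35]), array([251.03, 239.18])]
0 [250.85 230.68] [251.03 252.23] [array([251.03, 266.3 ]), array([251.03, 238.21])]
1 [250.85 227.64] [251.03 251.24] [array([251.03, 265.26]), array([251.03, 237.25])]
2 [250.85 224.61] [251.03 250.25] [array([251.03, 264.21]), array([251.03, 236.3 ])]
3 [250.85 221.58] [251.03 249.26] [array([251.03, 263.17]), array([251.03, 235.35])]
```

```bash
cat >> h.py <<'E'
PH=-1.25; _G=np.array([0,0,-.002]); _Q=Ro.from_rotvec([0,PH,0],degrees=True).as_matrix()
BT2=_G+_Q@(BT-_G); UT2=_Q@UT; Rh=_Rg@_Q.T
_e=np.array([np.cos(np.radians(RY)),np.sin(np.radians(RY)),0]); OD=.819*_e+np.array([0,0,.574]); UH=rodu(RY,35)
def home(o,u=0.001,up=0): return SEAT+OD*o+UH*u+np.array([0,0,up])-Rh@BT2
def where(s):
    R=Rs(s); b=s["tcp_pos"]+R@BT2-SEAT; y=np.cross(UH,OD)
    print("ball rel seat: o,u,y mm",np.array([b@OD,b@UH,b@np.cross([0,0,1],_e)])*1000,"axis err deg",np.degrees(np.cross(R@UT2,UH))); return b
E
python3 - <<'E'
from h import *
s=st(); R=Rs(s); print(home(.0),Rh.T@_Rg)
rows(s["tcp_pos"],R,[([.40,-.05,.44],Rt(-2,13.75)),([.47,.12,.44],Rh),(home(.1,up=.08),Rh)],smax=.032,n=60)
E
```

```text
t 18.3 p [ 0.3373 -0.2468  0.3953] rot [ 178.2796   14.6162 -177.4357] F [-1.0428  1.0576 -1.6112] w 0.0157 j [-14.7 -15.2 -17.   -6.1 -74.8 -71.6]Traceback (most recent call last):
  File "<stdin>", line 2, in <module>
NameError: name '_Rg' is not defined
```

Run:
```python
from h import *
s=st(); R=Rs(s); print(home(.0))
rows(s["tcp_pos"],R,[([.40,-.05,.44],Rt(-2,13.75)),([.47,.12,.44],Rh),(home(.1,up=.08),Rh)],smax=.032,n=60)
```

```text
t 18.3 p [ 0.3373 -0.2468  0.3953] rot [ 178.2796   14.6162 -177.4357] F [-1.0428  1.0576 -1.6112] w 0.0157 j [-14.7 -15.2 -17.   -6.1 -74.8 -71.6]
[0.4901 0.2626 0.1903]
[([-0.29, 0.69, -0.07], [0.05, 0.01, 0.08]), ([-0.28, 0.7, -0.07], [0.05, 0.02, 0.08]), ([-0.27, 0.7, -0.08], [0.05, 0.01, 0.08]), ([-0.26, 0.7, -0.09], [0.05, 0.02, 0.08]), ([-0.26, 0.71, -0.09], [0.05, 0.01, 0.08])]
[([-0.24, 0.7, -0.1], [0.05, 0.02, 0.08]), ([-0.24, 0.71, -0.1], [0.05, 0.01, 0.07]), ([-0.26, 0.72, 0.06], [0.03, -0.0, 0.12]), ([-0.25, 0.72, 0.07], [0.03, -0.0, 0.12]), ([-0.23, 0.73, 0.05], [0.03, -0.0, 0.12])]
[([-0.23, 0.73, 0.06], [0.03, -0.0, 0.12]), ([-0.21, 0.73, 0.05], [0.03, -0.0, 0.13]), ([-0.2, 0.74, 0.05], [0.03, -0.0, 0.12]), ([-0.19, 0.51, 0.46], [0.0, -0.0, -0.0]), ([-0.19, 0.52, 0.46], [0.0, -0.0, -0.0])]
[([-0.19, 0.51, 0.46], [0.0, -0.0, -0.0]), ([-0.18, 0.52, 0.46], [0.0, -0.0, -0.0]), ([-0.19, 0.51, 0.46], [0.0, -0.0, -0.0]), ([-0.19, 0.52, 0.46], [0.0, -0.0, -0.0]), ([-0.19, 0.51, 0.45], [0.0, -0.0, -0.0])]
rows 20
```

>>> {"name": "apply_moves", "arguments": {
  "targets": [
    [[-0.25, 0.7, -0.07], [0.05, 0.01, 0.08], 8],
    [[-0.25, 0.7, -0.08], [0.05, 0.01, 0.08], 8],
    [[-0.25, 0.7, -0.1], [0.05, 0.01, 0.08], 8],
    [[-0.25, 0.7, -0.1], [0.05, 0.01, 0.08], 8],
    [[-0.25, 0.7, -0.1], [0.05, 0.01, 0.08], 8]
  ]
}}

```text
time_s: 18.8
tcp_pos: [0.3717, -0.1059, 0.4157]
eef_rot: [179.3, 12.7, 178.3]
contact_force: [0.8, -0.5, -0.8]
gripper_width: 0.0156
```

>>> {"name": "apply_moves", "arguments": {
  "targets": [
    [[-0.24, 0.7, -0.1], [0.05, 0.01, 0.08], 8],
    [[-0.24, 0.7, -0.1], [0.05, 0.01, 0.08], 8],
    [[-0.25, 0.72, 0.05], [0.03, 0, 0.12], 8],
    [[-0.25, 0.72, 0.05], [0.03, 0, 0.12], 8],
    [[-0.23, 0.73, 0.05], [0.03, 0, 0.12], 8]
  ]
}}

```text
time_s: 19.3
tcp_pos: [0.4213, 0.0386, 0.4179]
eef_rot: [-179.6, 11.4, 174.1]
contact_force: [-0.3, -1.2, -0.7]
gripper_width: 0.0158
```

Run:
```python
from h import *
s=st(); R=Rs(s)
rows(s["tcp_pos"],R,[([.47,.12,.42],Rh),(home(.1,up=.08),Rh)],smax=.028,n=60)
```

```text
t 19.3 p [0.4213 0.0386 0.4179] rot [-179.5518   11.4361  174.1008] F [-0.3257 -1.2489 -0.6759] w 0.0158 j [  40.3  -16.   -20.2    8.7  -78.2 -137.5]
[([-0.25, 0.54, 0.03], [0.0, -0.07, 0.06]), ([-0.24, 0.54, 0.04], [0.0, -0.07, 0.07]), ([-0.24, 0.54, 0.04], [0.0, -0.08, 0.06]), ([-0.23, 0.54, 0.04], [0.0, -0.07, 0.06]), ([-0.21, 0.51, 0.39], [0.0, 0.0, 0.0])]
[([-0.2, 0.52, 0.39], [0.0, 0.0, 0.0]), ([-0.21, 0.51, 0.39], [0.0, 0.0, 0.0]), ([-0.21, 0.52, 0.39], [0.0, 0.0, 0.0]), ([-0.2, 0.51, 0.39], [0.0, 0.0, 0.0]), ([-0.21, 0.52, 0.39], [0.0, 0.0, 0.0])]
[([-0.21, 0.51, 0.38], [0.0, 0.0, 0.0])]
rows 11
```

>>> {"name": "apply_moves", "arguments": {
  "targets": [
    [[-0.25, 0.54, 0.03], [0, -0.08, 0.06], 8],
    [[-0.24, 0.54, 0.04], [0, -0.08, 0.06], 8],
    [[-0.24, 0.54, 0.04], [0, -0.08, 0.06], 8],
    [[-0.23, 0.54, 0.04], [0, -0.08, 0.06], 8],
    [[-0.21, 0.51, 0.3], [0, -0.02, 0], 8]
  ]
}}

```text
time_s: 19.8
tcp_pos: [0.4804, 0.1418, 0.3964]
eef_rot: [-179.0, 13.2, 172.4]
contact_force: [0.3, -0.2, -0.9]
gripper_width: 0.0157
```

>>> {"name": "apply_moves", "arguments": {
  "targets": [
    [[-0.21, 0.51, 0.3], [0, -0.02, 0], 8],
    [[-0.21, 0.51, 0.3], [0, -0.02, 0], 8],
    [[-0.21, 0.51, 0.3], [0, 0, 0], 8],
    [[0, 0, 0], [0, 0, 0], 8]
  ]
}}

```text
time_s: 20.2
tcp_pos: [0.5184, 0.1978, 0.351]
eef_rot: [-178.0, 12.5, 172.6]
contact_force: [-1.6, -0.4, -0.7]
gripper_width: 0.0156
```

Run:
```python
from h import *
s=st(); R=Rs(s); where(s)
rows(s["tcp_pos"],R,[(home(.1,up=.05),Rh),(home(.1),Rh),(home(.04),Rh)],smax=.02,n=60)
```

```text
t 20.2 p [0.5184 0.1978 0.351 ] rot [-178.0073   12.4961  172.6343] F [-1.6124 -0.3509 -0.7275] w 0.0156 j [  48.7    0.2  -16.9   12.4  -68.  -150.5]
ball rel seat: o,u,y mm [118.9935 111.4668 -64.7665] axis err deg [ 1.0624 -1.3872  0.8719]
[([-0.16, 0.31, 0.3], [-0.05, -0.03, 0.01]), ([-0.17, 0.31, 0.3], [-0.04, -0.03, 0.02]), ([-0.16, 0.3, 0.3], [-0.05, -0.03, 0.01]), ([-0.16, 0.31, 0.31], [-0.04, -0.03, 0.02]), ([-0.15, 0.3, 0.31], [-0.05, -0.04, 0.01])]
[([0.1, 0.0, 0.41], [-0.0, 0.0, 0.0]), ([0.1, 0.0, 0.4], [-0.0, 0.0, 0.0]), ([0.1, 0.0, 0.41], [-0.0, 0.0, 0.0]), ([0.46, 0.0, 0.18], [-0.0, 0.0, 0.0]), ([0.47, 0.0, 0.18], [-0.0, 0.0, 0.0])]
[([0.46, 0.0, 0.18], [-0.0, 0.0, 0.0])]
rows 11
```

>>> {"name": "apply_moves", "arguments": {
  "targets": [
    [[-0.16, 0.31, 0.28], [-0.05, -0.04, 0.02], 8],
    [[-0.16, 0.31, 0.28], [-0.05, -0.04, 0.02], 8],
    [[-0.16, 0.31, 0.28], [-0.05, -0.04, 0.02], 8],
    [[-0.16, 0.31, 0.28], [-0.05, -0.04, 0.02], 8],
    [[-0.16, 0.31, 0.28], [-0.05, -0.04, 0.01], 8]
  ]
}}

```text
time_s: 20.7
tcp_pos: [0.5662, 0.2478, 0.2907]
eef_rot: [-179.4, 13.3, 172.0]
contact_force: [-0.1, 0.2, -1.3]
gripper_width: 0.0155
```

Run:
```python
from h import *
s=st(); R=Rs(s); where(s)
rows(s["tcp_pos"],R,[(home(.1,up=.02),Rh),(home(.08),Rh),(home(.04),Rh)],smax=.015,n=60)
```

```text
t 20.7 p [0.5662 0.2478 0.2907] rot [-179.3686   13.3461  171.9715] F [-0.054   0.2082 -1.2782] w 0.0155 j [  48.3    7.5  -17.1   13.4  -59.1 -152.7]
ball rel seat: o,u,y mm [119.8259  38.869   -5.9375] axis err deg [ 0.447  -0.4697  0.3557]
[([0.01, 0.05, 0.29], [-0.04, -0.03, -0.01]), ([0.01, 0.06, 0.29], [-0.04, -0.02, -0.0]), ([0.2, -0.0, 0.22], [0.0, -0.0, -0.0]), ([0.19, -0.0, 0.23], [0.0, -0.0, -0.0]), ([0.2, -0.0, 0.22], [0.0, -0.0, -0.0])]
[([0.31, -0.0, 0.12], [0.0, -0.0, -0.0]), ([0.31, -0.0, 0.12], [0.0, -0.0, -0.0]), ([0.31, -0.0, 0.12], [0.0, -0.0, -0.0])]
rows 8
```

>>> {"name": "apply_moves", "arguments": {
  "targets": [
    [[0.01, 0.07, 0.29], [-0.04, -0.03, 0], 8],
    [[0.01, 0.06, 0.29], [-0.04, -0.02, 0], 8],
    [[0.2, 0, 0.22], [0, 0, 0], 8],
    [[0.2, 0, 0.22], [0, 0, 0], 8]
  ]
}}

```text
time_s: 21.1
tcp_pos: [0.5587, 0.2519, 0.2389]
eef_rot: [-179.6, 13.4, 172.0]
contact_force: [0.8, 0.4, -0.5]
gripper_width: 0.0156
```

Run:
```python
from h import *
s,c,T=wrist("w16"); R=Rs(s); where(s)
rows(s["tcp_pos"],R,[(home(.05),Rh),(home(.02),Rh)],smax=.012,n=60)
```

```text
t 21.1 p [0.5587 0.2519 0.2389] rot [-179.5654   13.37    171.9709] F [ 0.8183  0.409  -0.4561] w 0.0156 j [  49.1    9.   -22.8   14.5  -52.2 -155.5]
ball rel seat: o,u,y mm [83.6186  1.0062 -2.3125] axis err deg [ 0.3019 -0.4257  0.2508]
[([0.27, 0.01, 0.11], [-0.02, -0.02, -0.0]), ([0.27, 0.01, 0.1], [-0.02, -0.01, -0.01]), ([0.27, 0.01, 0.11], [-0.01, -0.02, -0.0]), ([0.23, -0.0, 0.09], [-0.0, 0.0, -0.0]), ([0.23, -0.0, 0.09], [-0.0, 0.0, -0.0])]
[([0.24, -0.0, 0.09], [-0.0, 0.0, -0.0])]
rows 6
```

View pics/w16.png

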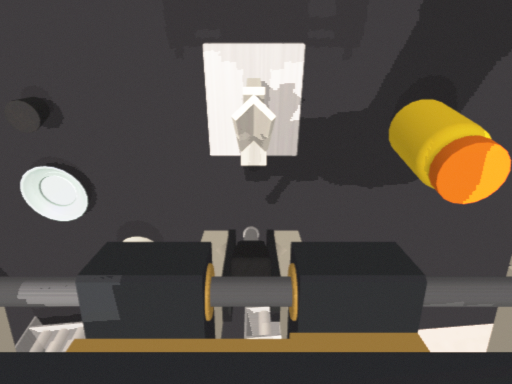

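>>> {"name": "apply_moves", "arguments": {
  "targets": [
    [[0.27, 0.03, 0.09], [-0.02, -0.02, 0], 8],
    [[0.27, 0.02, 0.09], [-0.02, -0.02, 0], 8],
    [[0.27, 0.01, 0.1], [-0.01, -0.01, 0], 8]
  ]
}}

```text
time_s: 21.45
tcp_pos: [0.5272, 0.2572, 0.2174]
eef_rot: [-179.8, 13.7, 172.0]
contact_force: [-0.4, -0.2, -0.8]
gripper_width: 0.0159
```

Run:
```python
from h import *
s=st(); R=Rs(s); where(s)
rows(s["tcp_pos"],R,[(home(.02,.002),Rh),(home(.002,.002),Rh)],smax=.01,n=60)
```

```text
t 21.45 p [0.5272 0.2572 0.2174] rot [-179.8341   13.6542  171.9727] F [-0.3661 -0.2111 -0.8482] w 0.0159 j [  52.2    7.4  -28.2   15.9  -48.8 -160.2]
ball rel seat: o,u,y mm [46.0261  1.6872 -0.6922] axis err deg [ 0.1375 -0.116   0.1066]
[([0.21, 0.0, 0.08], [-0.01, -0.0, -0.0]), ([0.2, 0.0, 0.07], [-0.0, -0.01, -0.01]), ([0.21, 0.0, 0.08], [-0.01, -0.0, -0.0]), ([0.21, 0.0, 0.08], [-0.0, -0.0, -0.0]), ([0.2, 0.0, 0.08], [-0.0, -0.0, -0.0])]
rows 5
```

>>> {"name": "apply_moves", "arguments": {
  "targets": [
    [[0.21, 0.01, 0.08], [-0.01, 0, 0], 8],
    [[0.21, 0.01, 0.08], [0, 0, 0], 8],
    [[0.2, 0, 0.08], [0, 0, 0], 8]
  ]
}}

```text
time_s: 21.75
tcp_pos: [0.5034, 0.2613, 0.2019]
eef_rot: [-180.0, 13.7, 172.0]
contact_force: [0.5, 0.1, -1.3]
gripper_width: 0.0159
```

Run:
```python
from h import *
s,c,T=wrist("w17"); R=Rs(s); where(s)
rows(s["tcp_pos"],R,[(home(.0015,.0015),Rh)],smax=.008,n=60)
```

```text
t 21.75 p [0.5034 0.2613 0.2019] rot [-179.9771   13.696   172.0197] F [ 0.4851  0.0504 -1.2914] w 0.0159 j [  54.7    6.4  -31.9   16.9  -46.5 -163.7]
ball rel seat: o,u,y mm [17.4494  2.8185  0.5278] axis err deg [ 0.0133 -0.0564  0.0147]
[([0.12, -0.0, 0.06], [-0.0, -0.0, -0.0]), ([0.12, -0.01, 0.06], [-0.0, -0.0, -0.0]), ([0.12, -0.0, 0.06], [-0.0, -0.01, -0.0])]
rows 3
```

View pics/w17.png

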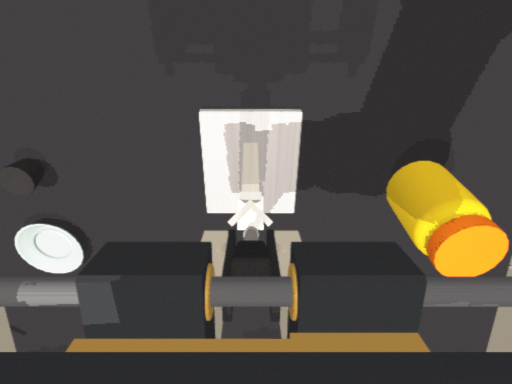

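The tip at (250,233) is centred on the V trough, so I seat it.

>>> {"name": "apply_moves", "arguments": {
  "targets": [
    [[0.13, 0, 0.06], [0, 0, 0], 8],
    [[0.12, -0.01, 0.06], [0, 0, 0], 8],
    [[0.1, 0, 0.05], [0, 0, 0], 8],
    [[0, 0, 0], [0, 0, 0], 8]
  ]
}}

```text
time_s: 22.2
tcp_pos: [0.4899, 0.2627, 0.191]
eef_rot: [-180.0, 13.7, 172.1]
contact_force: [2.1, -0.5, -0.7]
gripper_width: 0.0159
```

Run:
```python
from h import *
s=st(); R=Rs(s); where(s)
rows(s["tcp_pos"],R,[(home(.0,.0005),Rh)],smax=.008,n=60)
```

```text
t 22.2 p [0.4899 0.2627 0.191 ] rot [-179.9614   13.7144  172.0587] F [ 2.1033 -0.4829 -0.7431] w 0.0159 j [  56.1    6.   -34.2   17.6  -45.  -166. ]
ball rel seat: o,u,y mm [0.1335 1.6289 0.0673] axis err deg [ 0.0096 -0.0373  0.0103]
[([-0.0, -0.0, 0.03], [-0.0, -0.0, -0.0])]
rows 1
```

>>> {"name": "apply_moves", "arguments": {
  "targets": [
    [[0, 0, 0.03], [0, 0, 0], 8],
    [[0, 0, 0], [0, 0, 0], 18],
    [[0, 0, 0], [0, 0, 0], 25],
    [[0, 0, 0], [0, 0, 0], 40],
    [[0, 0, 0], [0, 0, 0], 60]
  ],
  "squeeze": 10
}}

```text
time_s: 22.7
tcp_pos: [0.4909, 0.263, 0.1902]
eef_rot: [180.0, 13.7, 172.0]
contact_force: [0.7, -0.5, -0.4]
gripper_width: 0.0358
```

>>> {"name": "apply_moves", "arguments": {
  "targets": [
    [[0, 0, 0], [0, 0, 0], 75],
    [[0, 0, 0], [0, 0, 0], 75],
    [[0, 0, 0], [0, 0, 0], 75]
  ]
}}

```text
time_s: 23.0
tcp_pos: [0.491, 0.2631, 0.1903]
eef_rot: [180.0, 13.7, 172.0]
contact_force: [0.7, 0.2, -0.5]
gripper_width: 0.0594
```

Run:
```python
from h import *
s,c,T=wrist("w18")
```

```text
t 23.0 p [0.491  0.2631 0.1903] rot [179.9764  13.7418 172.0138] F [ 0.7227  0.2349 -0.5191] w 0.0594 j [  56.     6.1  -34.2   17.6  -44.9 -166. ]
```

View pics/w18.png

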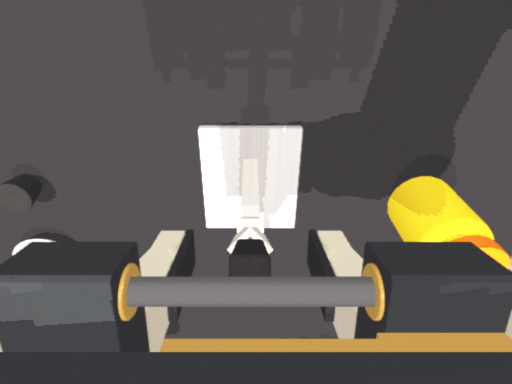

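Released, with the rod resting in the trough. I retreat along the tool axis.

>>> {"name": "apply_moves", "arguments": {
  "targets": [
    [[0, 0, 0], [0, 0, 0], 80],
    [[0, 0, -0.3], [0, 0, 0], 80],
    [[0, 0, -0.3], [0, 0, 0], 80],
    [[0, 0, -0.4], [0, 0, 0], 80],
    [[0, 0, -0.4], [0, 0, 0], 80]
  ]
}}

```text
time_s: 23.55
tcp_pos: [0.4767, 0.2636, 0.2436]
eef_rot: [-179.7, 13.6, 172.0]
contact_force: [-0.7, 0.9, -0.3]
gripper_width: 0.0799
```

>>> {"name": "apply_moves", "arguments": {
  "targets": [
    [[0, 0, -0.5], [0, 0, 0], 80],
    [[0, 0, -0.6], [0, 0, 0], 80],
    [[0, 0, -0.6], [0, 0, 0], 80],
    [[0, 0, -0.4], [0, 0, 0], 80],
    [[0, 0, 0], [0, 0, 0], 80]
  ]
}}

```text
time_s: 24.05
tcp_pos: [0.4563, 0.267, 0.3305]
eef_rot: [-179.9, 13.6, 172.0]
contact_force: [0.1, 0.6, -0.1]
gripper_width: 0.08
```

Run:
```python
from h import *
from plant import r
s,c,T=wrist("w19")
print("pred top",proj(c,SEAT+.205*rodu(RY,35),T))
t=r.capture("scene"); cv2.imwrite("pics/s19a.png",cv2.resize(t["img"][70:220,120:270],None,fx=4,fy=4,interpolation=cv2.INTER_CUBIC)); cv2.imwrite("pics/s19b.png",cv2.resize(t["img"][170:260,280:400],None,fx=6,fy=6,interpolation=cv2.INTER_CUBIC))
t=r.capture("top"); cv2.imwrite("pics/t19.png",t["img"])
st()
```

```text
t 24.05 p [0.4563 0.267  0.3305] rot [-179.8996   13.6356  172.0135] F [ 0.1393  0.6332 -0.1481] w 0.08 j [  60.5   -2.3  -22.8   14.   -65.2 -163.9]
pred top (np.float64(251.69093168684915), np.float64(175.01121378928207))
t 24.2 p [0.4558 0.266  0.3273] rot [-179.6654   13.485   172.0283] F [0.3385 0.2641 0.3295] w 0.0803 j [  60.4   -2.1  -23.    14.   -65.1 -163.9]
```

View pics/w19.png

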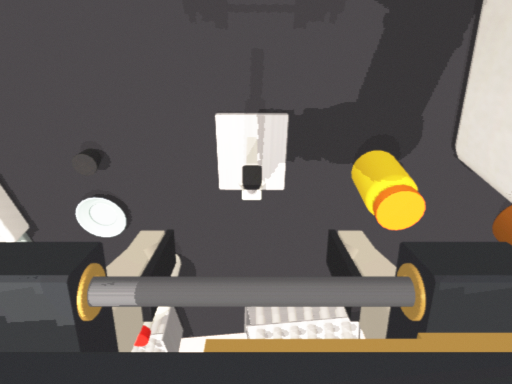

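View pics/s19a.png

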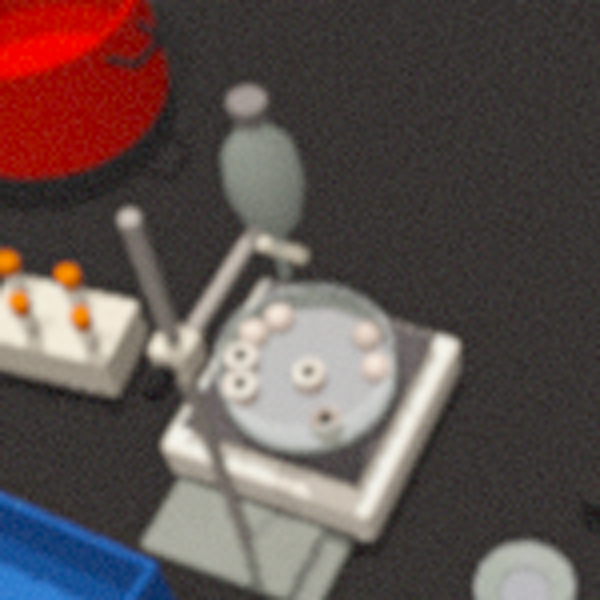

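View pics/s19b.png

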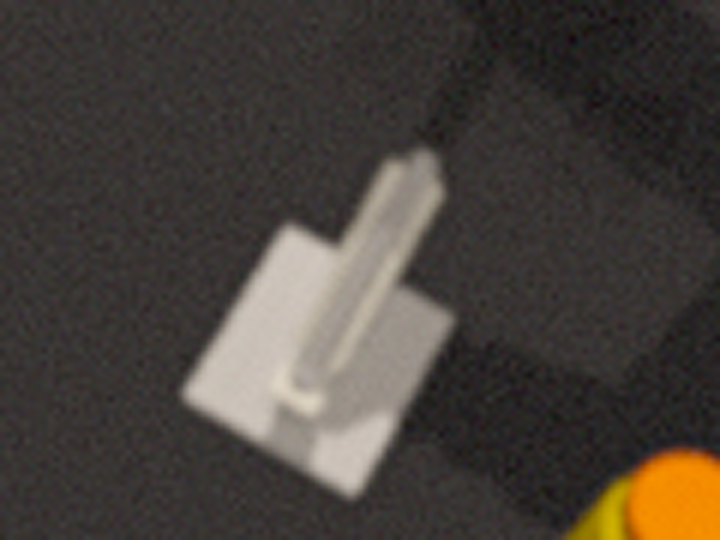

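View pics/t19.png

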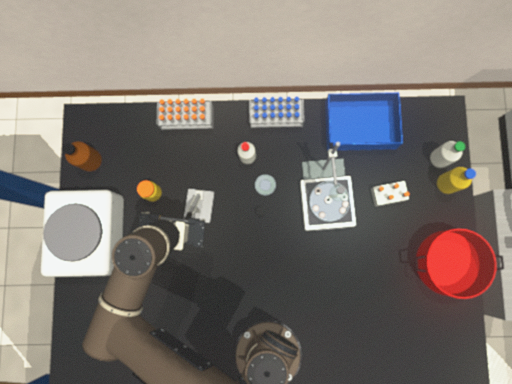

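Run:
```python
from plant import r
print(r.close_job())
```

```text
the job is handed in; nothing more can be done
None
```

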